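# Crank a row of tins forward in a shop feeder

### The arm

A 6-joint arm with a two-finger parallel gripper is mounted at the origin on the work surface. World frame = base frame: x ahead of the robot, y to its left, z up, the work surface at z = 0. Lengths are in m, angles in rad, forces in N, time in s.
With the tool pointing down it reaches from about 0.25 to 0.775 m from the base axis. Payload 4 kg.
Tool frame: the origin (TCP) lies on the centre line of the jaws, within the pads' length; the fingertips stand 22 mm ahead of it and the grasp point (between the pads) lies 3 mm ahead of it; z points along the fingers, y is the direction in which the jaws open and shut (so a half turn about z gives the same grasp; the last joint's range is limited). The gripper opens to 94 mm and grips with 3 to 60 N. Pads are 16 mm wide; open, the fingers measure 119 mm over their backs; the gripper's body (75 mm by 177 mm) begins 78 mm behind the grasp point.
Start: joints at [-1.366, 0.087, 1.371, -0, 1.684, -0.103], TCP at [0.167, -0.524, 0.192] pointing down, gripper open.
Joint ranges: [-3.1, 3.1], [-0.76, 2.03], [0.27, 2.55], [-1.08, 4.22], [0.17, 2.65], [-2.57, 2.57]. Speed limits (rad/s): [2.79, 2.79, 3.14, 3.14, 3.14, 3.14].

### API

Orientations are given as [roll, pitch, yaw] about the fixed x, y, z axes, in that order (R = Rz(yaw) Ry(pitch) Rx(roll)).
In Python, from bench import robot gives the robot as it stands. The module is installed in compiled form; this text tells all that it offers.
- The arm moves only by the shell command python3 -m inch 'ROWS'. ROWS is JSON, a list of rows, each an object with "linear": the shift along the world's x, y, z scaled (see below), a list of three; "twist": the turn about the world's z scaled (see below); "gripper": the opening, from 0 (shut) to 1 (fully open). In form: [{"linear": [x, y, z], "twist": twist, "gripper": gripper}, ...]. A call has 1 to 10 rows; each row is the pose to reach, as a shift and turn from the pose commanded when the call began; what a row does not reach only later rows make up. The controller multiplies each number of a shift by 0.1 m and each number of a turn by 60 degrees. A row lasts 1/12 s, in which the tool goes at most 41.7 mm and 7.16 degrees, less where a joint would pass 70% of its speed; a pose out of reach is approached as far as the arm can. A call with a number of a shift or a turn outside -1 to 1 is refused whole. A call with a gripper value outside its range is refused whole. The fingers move at their own pace and stop on an object; the grip force is fixed at half the most. Time passes only in rows, so rows that repeat a pose let the fingers close. It gives the time, the measured TCP pose, the force and the opening at its end, in the units of the state.
- robot.get_obs(): the state, without advancing time (a new reading comes with each control period).
- robot.snapshot(name): name is "scene" or "top" or "wrist"; returns a dict with "image" (384x512x3 uint8, red, green, blue), "depth" (384x512 float32, m along the optical axis (not along the pixel's ray), 0 where there is no reading), "mtx" (3x3 intrinsics, pixels), "rvec" (rotation vector, rad) and "tvec" (3), from world to camera coordinates, as OpenCV has them; the wrist camera has in their place "hand_eye" (4x4, takes a point from camera to tool coordinates, whose origin is the TCP and whose axes are the flange's). Camera axes: x right, y down, z forward; pixel columns grow to the right and rows downward; lengths in m; the calibration is good to about 2 mm. A picture is of the moment at which its call begins: read the wrist's pose just before it.
- robot.close_job(): hands the job in, once; it reports no verdict.
The state is a dict: "time": time; "joint_positions": joint angles; "qvel": joint speeds; "joint_torque": joint torques, N m; "tool_pos": TCP position; "ee_rot": TCP orientation; "wrist_force": force on the tool from outside, world axes, zero at the start; "wrist_torque": the same for the moment, N m; "width": finger opening in m.
Only numpy, scipy, OpenCV 4.12 (cv2) and the standard library are available. Lean on these libraries where they do the work, as an engineer would, in place of code of your own. Each camera call takes 0.05 s, during which the arm holds its last target.

### The job

Fit the loose crank fully down on the square spindle of the tin feeder and wind it clockwise, keeping it on the spindle, until the pusher has brought all three tins together and firmly snug against the front stop, but do not crush them or force the crank. Move the tins only by cranking, leave the crank seated on the spindle when you let go, and do not disturb the other goods.

Things in the scene. Friction and masses are not known exactly. Their poses are not given: they have to be found in the camera images.
- feeder: Tin feeder, fixed. Origin: on the spindle's axis at counter height; x runs along the channel to its front, z up. Grey housing 100 x 86 x 66 mm (x, y, z) centred on the axis. Wooden channel from x 50 to 360 mm, 86 mm wide outside, 68 inside, walls 42 mm high, floor 8 mm up. The front stop is an aluminium plate across it, 30 mm high, its face clamped somewhere between x 302 and 322 mm.
- spindle_top (a point): Centre of the top of the upright steel spindle, 93.5 mm above the counter: a 14 mm square 18.5 mm long (its top 6.5 mm tapering to 10.6 mm), on a round collar 38 mm across whose top is 75 mm above the counter. At the start its flats lie along the feeder's x and y; they turn with it.
- spindle (a joint): Spindle angle, rad, 0 at the start, growing clockwise seen from above. A clockwise turn moves the pusher 24 mm towards the stop; 1.9 to 3.2 turns are needed. Friction 0.15 N m (about 2.5 N at the crank's grip) holds it where it is left. Once the tins are tight, every further 10 N of squeeze adds 0.6 N at the grip, and 0.1 rad of turning adds some 9 N of squeeze.
- crank_boss (a point): Centre of the crank's square top boss, 20 x 20 x 34 mm, on the socket's axis: carry the crank by it. The loose steel crank (0.45 kg) stands on its hub on the counter. Its x points along the arm, hub to grip; flats of boss and socket lie along x and y. Over the mouth: hub (34 mm square) 0-24 mm, arm (18 mm wide) 24-34, boss 34-68; round weight, radius 19, 45 mm behind the axis, 22-36.
- crank_socket (a point): Centre of the mouth of the crank's square socket (15.6 mm wide, 2 mm lead-in, 20 mm deep), in the hub's underside, 51 mm below crank_boss. Seated, the mouth rests on the collar. It fits at any of four quarter turns, with 0.8 mm of play to each side and 7 degrees of turning play.
- grip_mid (a point): Middle of the crank's black upright round grip, 22 mm in diameter, 50 mm high, spinning freely on its pin, 65 mm from the socket's axis; 60.5 mm above the socket mouth. Led round a 65 mm circle about the spindle's axis it turns the crank, the hand keeping its direction.
- pusher: Upright aluminium pusher plate in the channel, 62 mm wide, top 61 mm above the counter, sprung on its carriage: it yields 1 mm for every 25 N of squeeze, up to 7.5 mm. Its front face is 90 mm along this body's x (origin as the feeder's at spindle angle 0).
- tin_rear: Tin, 54 mm in diameter, 64 mm high, nearest the pusher; origin at the centre of its underside. The tins stand loosely with gaps, off the middle line, and the stop's place is not measured, so where they become tight must be felt at the crank. Good squeeze: 30 to 90 N (15 N at least must remain); over 150 N crushes a tin.
- tin_mid: Equal tin, the middle one of the row.
- tin_front: Equal tin, the one nearest the front stop.
- spare_tin: Bystander: an equal tin on the counter; origin under its centre.
- honey_jar: Bystander: squat amber jar, 72 mm wide, 90 mm high; origin under its centre.
- biscuit_box: Bystander: low cardboard box 170 x 70 x 45 mm; origin under its centre.
- catering_tin: Bystander: large tin, 100 mm wide, 115 mm high; origin under its centre.
- scoop: Bystander: wooden spoon lying on the counter, 200 mm long.

How it is judged:
By the outcome, as a careful person would: the job done as asked, in the order asked, and still so for the second after the job is handed in, with the robot touching nothing.
It also fails if it takes over 72 s, if anything falls off the work surface, if the arm or the gripper's body presses on something with over 40 N, if the wrist force passes 120 N, or if a joint passes its speed limit or range.

## Working session

There is one attempt and no reset: what is moved stays moved. The work goes in short steps, Python scripts to look and compute and a shell command to move; the robot and the scene stay as the last step left them, time stands still between calls to the robot, and variables do not carry over. Pictures are saved under pics/ and viewed, and the job is handed in when it is done.

```bash
mkdir -p pics; ls; python3 - <<'E'
from bench import robot
import cv2,numpy as np,pickle
print(robot.get_obs())
for n in ["scene","top","wrist"]:
    s=robot.snapshot(n); cv2.imwrite(f"pics/{n}0.png",s["image"][:,:,::-1]); pickle.dump(s,open(f"{n}0.pkl","wb"))
    print(n,s["mtx"],s.get("rvec"),s.get("tvec"),s.get("hand_eye"))
E
```

```text
pics
{'time': 0.0, 'joint_positions': array([-1.36612301e+00,  8.79383421e-02,  1.37225553e+00, -1.02682249e-05,
        1.68359485e+00, -1.03115504e-01]), 'qvel': array([-4.08230160e-04, -3.32423242e-05, -3.41701200e-04, -3.00592858e-04,
        1.55459155e-03,  1.72585194e-03]), 'joint_torque': array([-1.38147952e-04, -3.40184462e+01, -3.02426434e+01,  7.17862439e-02,
        3.31257808e-02, -1.63668938e-04]), 'tool_pos': array([ 0.16648845, -0.52358443,  0.19051267]), 'ee_rot': array([-3.13940719e+00, -2.15896721e-04,  3.07787439e-01]), 'wrist_force': array([-0.15946614, -0.46415896,  0.31164565]), 'wrist_torque': array([ 0.00270513,  0.02137915, -0.00103309]), 'width': 0.09401219323907035}
scene [[374.43610834   0.         255.09485527]
 [  0.         374.43610834 189.17222135]
 [  0.           0.           1.        ]] [ 2.07836203  1.40773577 -0.49666294] [-0.24922487 -0.36424559  1.44490791] None
top [[364.03343124   0.         258.48041677]
 [  0.         364.03343124 185.86638076]
 [  0.           0.           1.        ]] [ 2.17118114 -2.20405208  0.09832529] [0.00620483 0.6336903  1.15099626] None
wrist [[341.52324065   0.         259.58581413]
 [  0.         341.52324065 193.36537711]
 [  0.           0.           1.        ]] None None [[ 3.88432584e-04 -9.65978405e-01 -2.58622448e-01  7.55554712e-02]
 [ 9.99999906e-01  3.24905605e-04  2.88376935e-04 -2.63547108e-04]
 [-1.94538009e-04 -2.58622536e-01  9.65978440e-01 -1.93294204e-01]
 [ 0.00000000e+00  0.00000000e+00  0.00000000e+00  1.00000000e+00]]
```

View pics/scene0.png

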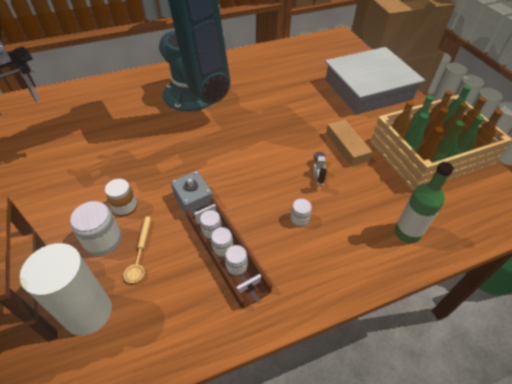

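View pics/top0.png

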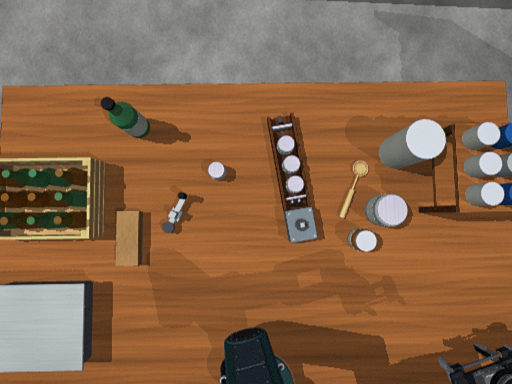

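View pics/wrist0.png

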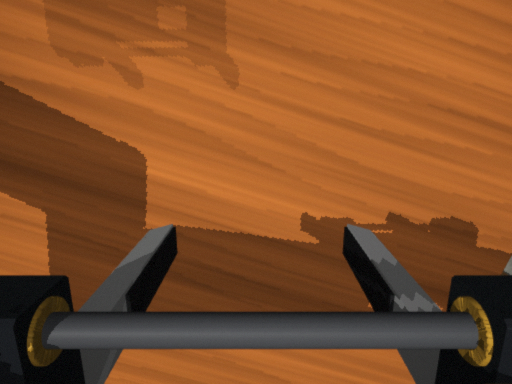

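The top view shows the feeder at about (295,175), with its spindle at (302,225) and the front stop near (281,126). The crank is at about (175,212), its grip end dark. Next I'll zoom in and measure.

```bash
cat > h.py <<'E'
import cv2,numpy as np,pickle
from bench import robot
def cam(s,obs=None):
    if s.get("rvec") is not None and "rvec" in s:
        R=cv2.Rodrigues(s["rvec"])[0]; t=np.array(s["tvec"]).ravel()
        return R.T, -R.T@t   # cam->world
    r,p,y=obs["ee_rot"]
    from scipy.spatial.transform import Rotation as Ro
    Rt=Ro.from_euler('xyz',[r,p,y]).as_matrix(); H=np.array(s["hand_eye"])
    return Rt@H[:3,:3], Rt@H[:3,3]+obs["tool_pos"]
def ray(s,uv,z,obs=None):
    R,c=cam(s,obs); uv=np.atleast_2d(np.asarray(uv,float))
    d=np.c_[uv,np.ones(len(uv))]@np.linalg.inv(s["mtx"]).T@R.T
    return c+d*((z-c[2])/d[:,2])[:,None]
def cloud(s,obs=None):
    R,c=cam(s,obs); h,w=s["depth"].shape
    v,u=np.mgrid[:h,:w]; d=np.stack([u,v,np.ones_like(u)],-1)@np.linalg.inv(s["mtx"]).T*s["depth"][...,None]
    return d@R.T+c
def proj(s,P,obs=None):
    R,c=cam(s,obs); q=(np.atleast_2d(P)-c)@R@s["mtx"].T
    return q[:,:2]/q[:,2:]
E
python3 - <<'E'
from h import *
s=pickle.load(open("top0.pkl","rb"))
im=s["image"][:,:,::-1]
a=cv2.resize(im[185:240,150:205],None,fx=8,fy=8,interpolation=cv2.INTER_NEAREST)
b=cv2.resize(im[105:250,255:335],None,fx=4,fy=4,interpolation=cv2.INTER_NEAREST)
c=np.zeros((580,780,3),np.uint8); c[:440,:440]=a; c[:580,450:770]=b
cv2.imwrite("pics/z0.png",c)
P=cloud(s)
for n,z in (("spindle col",.09),):
  print(P[225,302],P[200,190],P[212,175],P[212,220],P[300,200])
sub=P[185:240,150:205]; m=(sub[...,2]>.02)
ys,xs=np.nonzero(m); print(m.sum(), sub[m][:,2].max())
for lo,hi in((.02,.045),(.05,.064),(.064,.08),(.08,.1)):
  k=(sub[...,2]>lo)&(sub[...,2]<hi); q=np.argwhere(k)
  if len(q): print(lo,hi,len(q),sub[k].mean(0),q.mean(0)[::-1]+[150,185])
E
```

```text
[ 0.50791112 -0.1322467   0.09123389] [ 0.59250888  0.22214164 -0.00257348] [0.55323712 0.25548577 0.07016077] [ 0.55165159  0.12399592 -0.00312583] [0.27101066 0.18967509 0.00170336]
401 1.1965468605883496
0.02 0.045 278 [0.53853148 0.26727204 0.03379759] [173.73021583 216.80215827]
0.05 0.064 13 [0.56423974 0.24895635 0.05833653] [177.92307692 208.46153846]
0.064 0.08 54 [0.55672945 0.2590611  0.06863712] [173.94444444 210.88888889]
0.08 0.1 38 [0.60510531 0.23478623 0.08499101] [180.78947368 194.81578947]
```

View pics/z0.png

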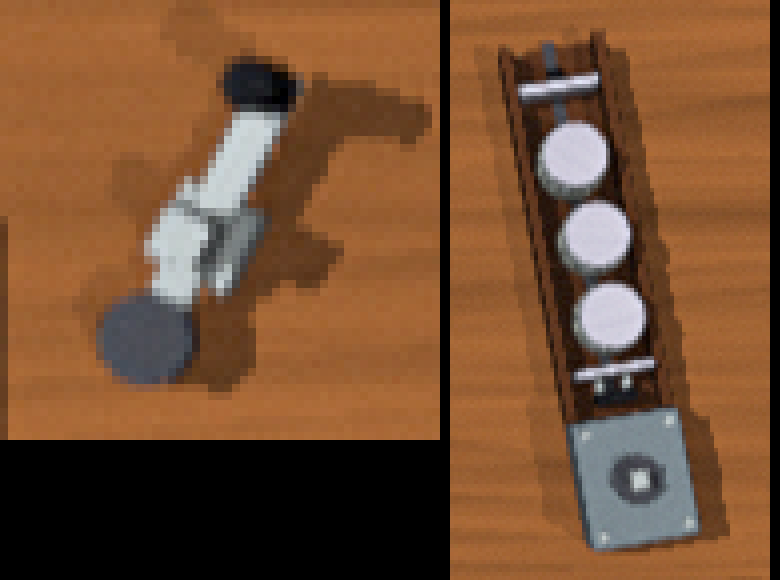

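```bash
python3 - <<'E'
from h import *
s=pickle.load(open("top0.pkl","rb"))
z=lambda x,y:((x-450)/4+255-.4,y/4+105-.4)
print("spindle",ray(s,z(641,480),.0935), ray(s,z(637,480),.075))
c=ray(s,[z(569,427),z(676,408),z(700,530),z(592,549)],.066); print(c.mean(0))
e=c[0]-c[3];f=c[1]-c[2];print(np.arctan2(e[1],e[0]),np.arctan2(f[1],f[0]),e,f)
w=lambda x,y:(x/8+150-.4,y/8+185-.4)
print("boss top",ray(s,w(180,235),.068),"grip top",ray(s,w(245,78),.0855),"weight",ray(s,w(145,340),.036))
for n,p in (("jar",(366,240)),("cater",(393,210)),("spare",(216,171)),("box",(128,238))):print(n,ray(s,p,.09))
E
```

```text
spindle [[ 0.50916648 -0.13303915  0.0935    ]] [[ 0.50865252 -0.13239437  0.075     ]]
[ 0.50972107 -0.13146368  0.066     ]
0.16613078963056768 0.16853075302566944 [0.09401173 0.01576353 0.        ] [0.09428336 0.01604181 0.        ]
boss top [[0.5473211 0.2648549 0.068    ]] grip top [[0.60652239 0.23640436 0.0855    ]] weight [[0.50629614 0.28570179 0.036     ]]
jar [[ 0.45968977 -0.32511738  0.09      ]]
cater [[ 0.54892345 -0.41113723  0.09      ]]
spare [[0.67606659 0.1265764  0.09      ]]
box [[0.47732929 0.39177554 0.09      ]]
```

```bash
R='[{"linear":[0.87,1,0.15],"twist":0.35,"gripper":1},{"linear":[0.87,1,0.15],"twist":0.35,"gripper":1}]'; python3 -m inch '[{"linear":[0.87,1,0.2],"twist":0.4,"gripper":1},{"linear":[0.87,1,0.2],"twist":0.4,"gripper":1},{"linear":[0.87,1,0.2],"twist":0.4,"gripper":1},{"linear":[0.87,1,0.2],"twist":0.4,"gripper":1}]'
python3 -m inch '[{"linear":[0.87,1,0.2],"twist":0.4,"gripper":1},{"linear":[0.87,1,0.2],"twist":0.4,"gripper":1},{"linear":[0.87,1,0.2],"twist":0.4,"gripper":1},{"linear":[0.87,1,0.2],"twist":0.4,"gripper":1}]'
python3 -m inch '[{"linear":[0.87,1,0.2],"twist":0.4,"gripper":1},{"linear":[0.87,1,0.2],"twist":0.4,"gripper":1},{"linear":[0.87,1,0.2],"twist":0.4,"gripper":1},{"linear":[0.87,1,0.2],"twist":0.4,"gripper":1}]'
```

```text
time: 0.48
tool_pos: [0.2568, -0.4207, 0.213]
ee_rot: [3.14, -0.002, 0.736]
wrist_force: [-0.5, -1.0, 0.4]
width: 0.0941
time: 0.82
tool_pos: [0.3438, -0.3203, 0.233]
ee_rot: [3.139, -0.002, 1.156]
wrist_force: [-0.1, -0.6, 0.6]
width: 0.0936
time: 1.15
tool_pos: [0.4307, -0.2199, 0.2525]
ee_rot: [3.139, -0.002, 1.575]
wrist_force: [-0.1, 0.1, -0.1]
width: 0.0939
```

```bash
python3 -m inch '[{"linear":[0.77,0.88,0],"twist":0.155,"gripper":1},{"linear":[0.77,0.88,0],"twist":0.155,"gripper":1},{"linear":[0.77,0.88,0],"twist":0.155,"gripper":1},{"linear":[0.77,0.88,0],"twist":0.155,"gripper":1},{"linear":[0.77,0.88,0],"twist":0.155,"gripper":1},{"linear":[0.77,0.88,0],"twist":0.155,"gripper":1}]'
python3 - <<'E'
from h import *
o=robot.get_obs(); s=robot.snapshot("wrist"); pickle.dump((s,o),open("w1.pkl","wb")); cv2.imwrite("pics/w1.png",s["image"][:,:,::-1]); print(o["tool_pos"],o["ee_rot"],o["joint_positions"])
print(proj(s,[0.509,-.132,.0935],o))
E
```

```text
time: 1.65
tool_pos: [0.5042, -0.1364, 0.2513]
ee_rot: [-3.14, 0.0, 1.727]
wrist_force: [-0.3, -0.1, -0.1]
width: 0.0941
[ 0.5042396  -0.13638974  0.25130148] [-3.14045746e+00  7.66009722e-05  1.72690334e+00] [-3.72284271e-01  2.22920338e-02  1.32173643e+00 -6.55376085e-04
  1.79850590e+00 -5.28538887e-01]
[[264.47606822 172.85944785]]
```

View pics/w1.png

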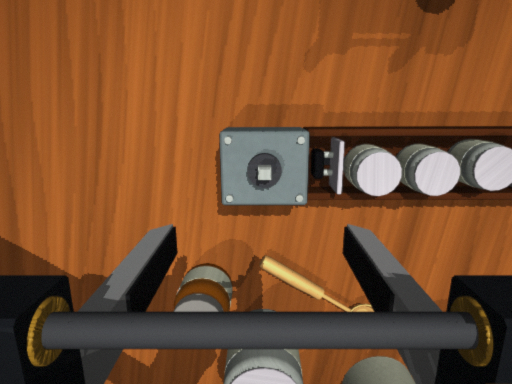

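```bash
python3 - <<'E'
from h import *
s,o=pickle.load(open("w1.pkl","rb"));P=cloud(s,o)
sub=np.zeros(P.shape[:2],bool); sub[110:225,205:325]=1
m=sub&(abs(P[...,2]-.066)<.006)
q=P[m];print(q[:,2].mean()); r=cv2.minAreaRect((q[:,:2]*1000).astype(np.float32));print(r)
m=sub&(P[...,2]>.086)&(P[...,2]<.1);q=P[m];print("spin",len(q),q.mean(0),np.argwhere(m).mean(0)[::-1])
m=sub&(abs(P[...,2]-.075)<.004);q=P[m];print("collar",len(q),q.mean(0), cv2.minAreaRect((q[:,:2]*1000).astype(np.float32)))
im=s["image"][:,:,::-1]
cv2.imwrite("pics/w1z.png",cv2.resize(im[120:215,210:345],None,fx=5,fy=5,interpolation=cv2.INTER_CUBIC))
# spindle light pixels
g=im[150:195,240:290].min(2); mm=(g>150).astype(np.uint8);n,l,st,ce=cv2.connectedComponentsWithStats(mm);print(st,ce+[240,150])
E
```

```text
0.06623740165315008
((508.909423828125, -132.7296142578125), (100.12736511230469, 85.18003845214844), 8.997185707092285)
spin 171 [ 0.5085627  -0.13230441  0.09267813] [264.01169591 172.91812865]
collar 748 [ 0.50900198 -0.13220317  0.07530175] ((522.3741455078125, -126.09539794921875), (67.83687591552734, 37.82548904418945), 28.46397590637207)
[[   0    0   50   45 2106]
 [  18   17   13   13  144]] [[264.52136752 171.88034188]
 [264.1875     173.75      ]]
```

View pics/w1z.png

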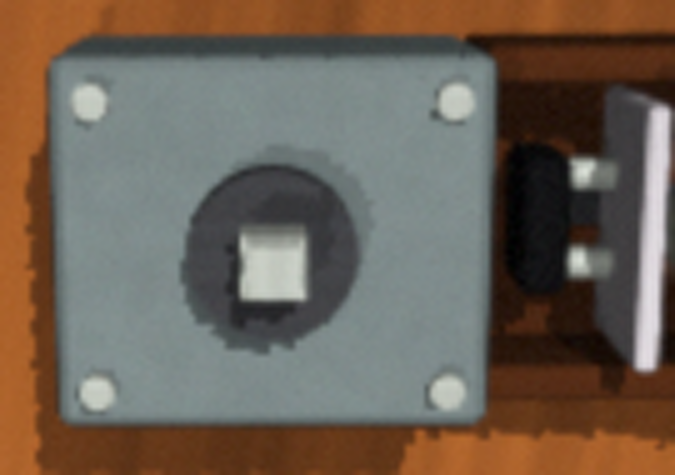

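```bash
python3 -m inch '[{"linear":[0.1,1,0],"twist":0.23,"gripper":1},{"linear":[0.1,1,0],"twist":0.23,"gripper":1},{"linear":[0.1,1,0],"twist":0.23,"gripper":1}]'
python3 -m inch '[{"linear":[0.1,1,0],"twist":0.23,"gripper":1},{"linear":[0.1,1,0],"twist":0.23,"gripper":1},{"linear":[0.1,1,0],"twist":0.23,"gripper":1}]'
python3 -m inch '[{"linear":[0.1,1,0],"twist":0.23,"gripper":1},{"linear":[0.1,1,0],"twist":0.23,"gripper":1},{"linear":[0.1,1,0],"twist":0.23,"gripper":1}]'
python3 -m inch '[{"linear":[0.12,1,0],"twist":0.23,"gripper":1},{"linear":[0.12,1,0],"twist":0.23,"gripper":1},{"linear":[0.12,1,0],"twist":0.23,"gripper":1},{"linear":[0.12,1,0],"twist":0.23,"gripper":1},{"linear":[0.12,1,0],"twist":0.23,"gripper":1},{"linear":[0.12,1,0],"twist":0.23,"gripper":1}]'
python3 - <<'E'
from h import *
o=robot.get_obs(); s=robot.snapshot("wrist"); pickle.dump((s,o),open("w2.pkl","wb")); cv2.imwrite("pics/w2.png",s["image"][:,:,::-1]); print(o["tool_pos"],o["ee_rot"],o["joint_positions"])
print(proj(s,[0.547,.265,.068],o))
E
```

```text
time: 1.95
tool_pos: [0.514, -0.0344, 0.2521]
ee_rot: [3.14, -0.001, 1.971]
wrist_force: [0.2, -0.3, 0.2]
width: 0.094
time: 2.2
tool_pos: [0.5242, 0.0662, 0.2519]
ee_rot: [3.14, -0.001, 2.213]
wrist_force: [-0.5, -0.9, 0.1]
width: 0.0937
time: 2.45
tool_pos: [0.5344, 0.1663, 0.2517]
ee_rot: [3.14, -0.001, 2.454]
wrist_force: [-0.4, -0.2, -1.2]
width: 0.0937
time: 2.95
tool_pos: [0.5469, 0.2618, 0.2519]
ee_rot: [-3.141, 0.001, 2.688]
wrist_force: [-0.8, -0.4, 0.2]
width: 0.0938
[0.54693464 0.26181021 0.25192995] [-3.14102931e+00  5.58326011e-04  2.68758193e+00] [ 3.53451723e-01  2.12090706e-01  1.11117498e+00 -8.17802554e-04
  1.81834794e+00 -7.63534104e-01]
[[261.84157309 169.70949488]]
```

View pics/w2.png

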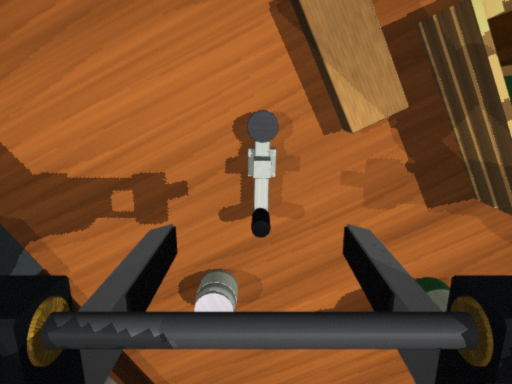

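```bash
python3 - <<'E'
from h import *
s,o=pickle.load(open("w2.pkl","rb"));P=cloud(s,o)
sub=np.zeros(P.shape[:2],bool); sub[100:250,230:295]=1
for n,a,b in(("boss",.064,.072),("grip",.08,.09),("weight",.03,.04)):
  m=sub&(P[...,2]>a)&(P[...,2]<b);q=P[m];r=cv2.minAreaRect((q[:,:2]*1000).astype(np.float32));print(n,len(q),q.mean(0),r,np.argwhere(m).mean(0)[::-1])
im=s["image"][:,:,::-1]
cv2.imwrite("pics/w2z.png",cv2.resize(im[105:240,235:295],None,fx=4.4,fy=4.4,interpolation=cv2.INTER_CUBIC))
E
```

```text
boss 361 [0.55124813 0.26215124 0.06810314] ((570.1077880859375, 252.01881408691406), (21.050979614257812, 74.51195526123047), 63.1977653503418) [261.22160665 173.95567867]
grip 279 [0.60295283 0.2359295  0.0851633 ] ((603.5482788085938, 235.5720977783203), (20.147493362426758, 20.185834884643555), 22.991928100585938) [260.390681   227.92473118]
weight 1476 [0.53239596 0.27219548 0.0353192 ] ((547.9602661132812, 265.1776428222656), (36.657718658447266, 128.2425537109375), 63.627071380615234) [261.79268293 150.39430894]
```

View pics/w2z.png

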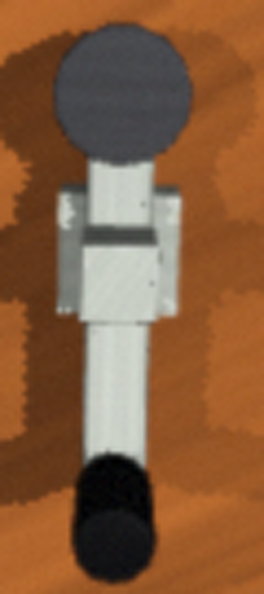

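```bash
python3 - <<'E'
from h import *
s,o=pickle.load(open("w2.pkl","rb"))
f=lambda x,y:(235+x/4.4-.4,105+y/4.4-.4)
b=ray(s,f(119.5,282),.068,o);g=ray(s,f(114,546),.0855,o);w=ray(s,f(123,94),.036,o)
print(b,g,w);d=(g-w)[0];print(np.arctan2(d[1],d[0]),np.hypot(*d[:2]),w+d*45/110)
E
```

```text
[[0.54591495 0.26542387 0.068     ]] [[0.60370566 0.23570951 0.0855    ]] [[0.50592868 0.28606016 0.036     ]]
-0.4755391451389795 0.10997966461548687 [[0.54592835 0.26546217 0.05625   ]]
```

```bash
python3 -m inch '[{"linear":[-0.01,0.036,-0.3],"twist":-0.02,"gripper":1},{"linear":[-0.01,0.036,-0.6],"twist":-0.02,"gripper":1},{"linear":[-0.01,0.036,-0.9],"twist":-0.02,"gripper":1},{"linear":[-0.01,0.036,-0.94],"twist":-0.02,"gripper":1},{"linear":[-0.01,0.036,-0.94],"twist":-0.02,"gripper":1}]'
python3 -m inch '[{"linear":[0,0,-0.25],"twist":0,"gripper":1},{"linear":[0,0,-0.5],"twist":0,"gripper":1},{"linear":[0,0,-0.75],"twist":0,"gripper":1},{"linear":[0,0,-0.9],"twist":0,"gripper":1},{"linear":[0,0,-1],"twist":0,"gripper":1},{"linear":[0,0,-1],"twist":0,"gripper":1},{"linear":[0,0,-1],"twist":0,"gripper":1}]'
```

```text
time: 3.42
tool_pos: [0.5444, 0.2653, 0.1554]
ee_rot: [-3.137, -0.003, 2.667]
wrist_force: [0.4, 0.6, 1.3]
width: 0.0939
time: 4.0
tool_pos: [0.5469, 0.2674, 0.0597]
ee_rot: [3.139, 0.002, 2.669]
wrist_force: [-0.5, 0.3, -0.1]
width: 0.0939
```

```bash
python3 -m inch '[{"linear":[0,0,0],"twist":0,"gripper":0},{"linear":[0,0,0],"twist":0,"gripper":0},{"linear":[0,0,0],"twist":0,"gripper":0},{"linear":[0,0,0],"twist":0,"gripper":0},{"linear":[0,0,0],"twist":0,"gripper":0},{"linear":[0,0,0],"twist":0,"gripper":0},{"linear":[0,0,0],"twist":0,"gripper":0},{"linear":[0,0,0],"twist":0,"gripper":0},{"linear":[0,0,0],"twist":0,"gripper":0},{"linear":[0,0,0],"twist":0,"gripper":0}]'
python3 - <<'E'
from bench import robot;o=robot.get_obs();print(o["tool_pos"],o["ee_rot"],o["wrist_force"],o["width"])
E
```

```text
time: 4.83
tool_pos: [0.5456, 0.2674, 0.0576]
ee_rot: [-3.142, -0.0, 2.669]
wrist_force: [-1.2, -0.1, 0.1]
width: 0.0308
[0.54555389 0.26742805 0.05761908] [-3.14153029e+00 -1.18904383e-04  2.66931156e+00] [-1.24038366 -0.08208492  0.13346761] 0.03081656605523739
```

```bash
python3 -m inch '[{"linear":[0,0,0],"twist":0,"gripper":0},{"linear":[0,0,0],"twist":0,"gripper":0},{"linear":[0,0,0],"twist":0,"gripper":0},{"linear":[0,0,0],"twist":0,"gripper":0},{"linear":[0,0,0],"twist":0,"gripper":0}]'
python3 -m inch '[{"linear":[0,0,0.2],"twist":0,"gripper":0},{"linear":[0,0,0.4],"twist":0,"gripper":0},{"linear":[0,0,0.7],"twist":0,"gripper":0},{"linear":[0,0,1],"twist":0,"gripper":0},{"linear":[0,0,1],"twist":0,"gripper":0},{"linear":[0,0,1],"twist":0,"gripper":0}]'
python3 - <<'E'
from h import *
o=robot.get_obs(); s=robot.snapshot("wrist"); pickle.dump((s,o),open("w3.pkl","wb")); 
cv2.imwrite("pics/w3.png",s["image"][:,:,::-1]); print(o["tool_pos"],o["ee_rot"],o["width"],o["wrist_force"],o["wrist_torque"])
s=robot.snapshot("scene");cv2.imwrite("pics/s3.png",cv2.resize(s["image"][100:260,230:410,::-1],None,fx=3,fy=3))
E
```

```text
time: 5.25
tool_pos: [0.5456, 0.2674, 0.0577]
ee_rot: [3.142, -0.0, 2.669]
wrist_force: [0.4, 0.6, 0.1]
width: 0.0006
time: 5.75
tool_pos: [0.547, 0.268, 0.1605]
ee_rot: [3.137, 0.004, 2.669]
wrist_force: [-0.7, -0.2, 0.9]
width: 0.0008
[0.54702121 0.26798961 0.16050924] [3.13727059 0.003827   2.66927106] 0.0008156472772092146 [-0.72288857 -0.2472013   0.94568008] [-0.01542059 -0.13643732 -0.00894501]
```

View pics/w3.png

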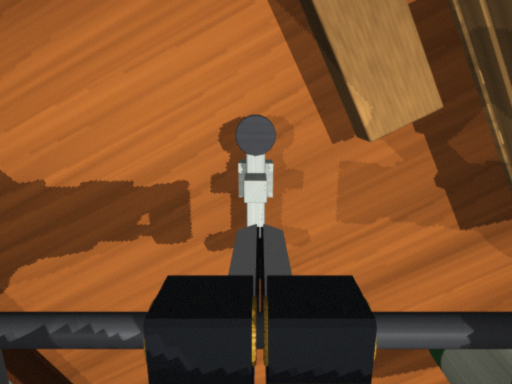

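View pics/s3.png

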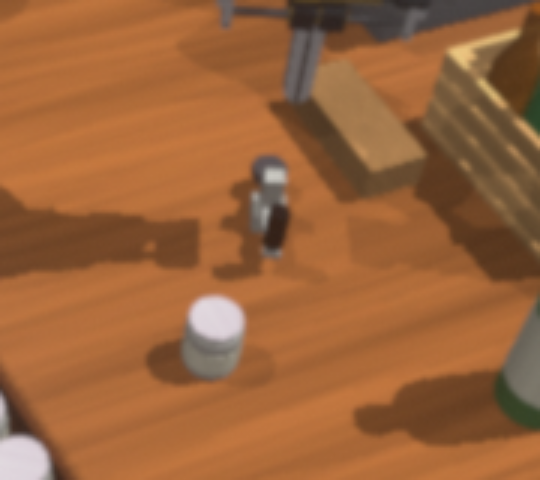

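```bash
python3 - <<'E'
from h import *
s,o=pickle.load(open("w3.pkl","rb"))
im=s["image"][:,:,::-1]
cv2.imwrite("pics/w3z.png",cv2.resize(im[105:300,190:330],None,fx=4,fy=3,interpolation=cv2.INTER_CUBIC))
print(ray(s,(256.5,189),.068,o),ray(s,(256.5,134),.036,o))
P=cloud(s,o);print(P[200:300:8,258],P[190,257])
s=robot.snapshot("top");pickle.dump(s,open("t3.pkl","wb"));cv2.imwrite("pics/t3.png",cv2.resize(s["image"][170:290,100:260,::-1],None,fx=5,fy=5))
o=robot.get_obs();print(proj(s,[o["tool_pos"]-[0,0,.02]]))
E
```

```text
[[0.54451394 0.26730799 0.068     ]] [[0.50529792 0.28726432 0.036     ]]
[[0.55390637 0.26395441 0.06800194]
 [0.57012175 0.2556286  0.03360215]
 [0.57739569 0.25190523 0.03394053]
 [0.58504625 0.24798841 0.03337755]
 [0.53958208 0.27137124 0.18384171]
 [0.53968322 0.27132711 0.19437948]
 [0.53992881 0.27120795 0.20341391]
 [0.53970786 0.27132774 0.2126207 ]
 [0.5397719  0.27130051 0.22028487]
 [0.53967807 0.27135383 0.22756604]
 [0.53999879 0.27119386 0.2333672 ]
 [0.53960396 0.27140082 0.24003766]
 [0.54038836 0.27100217 0.24402117]] [0.54555213 0.26725973 0.06779157]
[[166.10149322 214.89325612]]
```

View pics/t3.png

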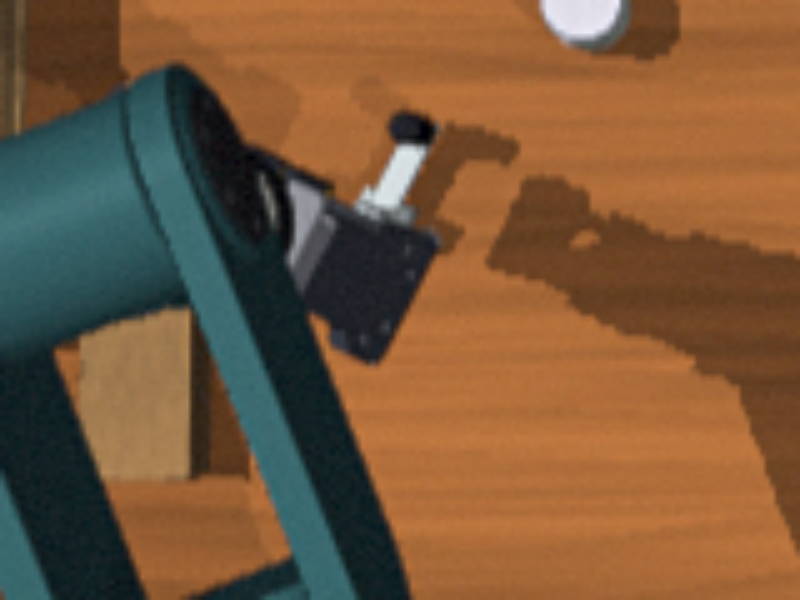

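View pics/w3z.png

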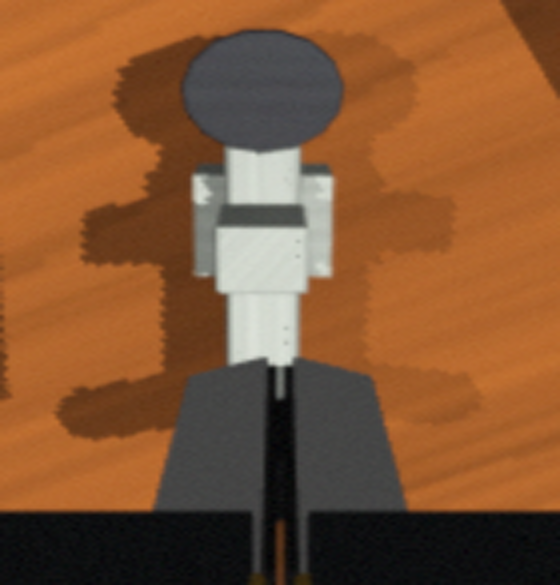

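```bash
python3 - <<'E'
from h import *
o=robot.get_obs();print(o["tool_pos"])
s=robot.snapshot("scene");pickle.dump(s,open("s3.pkl","wb"));P=cloud(s)
m=(np.hypot(P[...,0]-o["tool_pos"][0],P[...,1]-o["tool_pos"][1])<.03)&(P[...,2]>.1)&(P[...,2]<.4)
q=P[m];print(len(q),np.percentile(q[:,2],[0,1,5,20,50]));k=np.argsort(q[:,2])[:8];print(q[k])
im=s["image"][:,:,::-1];cv2.imwrite("pics/s4.png",cv2.resize(im[60:200,270:410],None,fx=4,fy=4,interpolation=cv2.INTER_CUBIC));print(proj(s,[o["tool_pos"],o["tool_pos"]-[0,0,.022]]))
E
```

```text
[0.54466027 0.26701465 0.15560188]
558 [0.17378126 0.17757299 0.18460054 0.21486782 0.29262365]
[[0.55350498 0.26274986 0.17378126]
 [0.55260315 0.26003708 0.1739054 ]
 [0.55512525 0.26491626 0.17442756]
 [0.55127679 0.26370677 0.17534093]
 [0.55720783 0.26672174 0.17557262]
 [0.55109732 0.25706896 0.17731275]
 [0.55457068 0.26460042 0.1777693 ]
 [0.55566983 0.26715365 0.17785952]]
[[326.7572397  136.50756774]
 [325.54471599 142.19482691]]
```

View pics/s4.png

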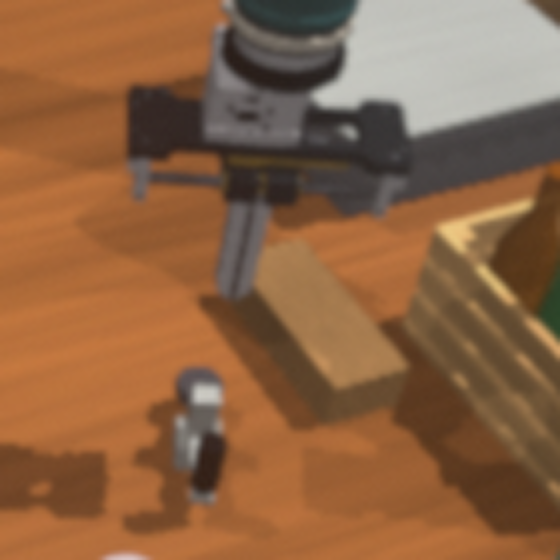

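The wrist and scene depth both put the fingertips about 17 mm above the reported TCP. The text says they should be 22 mm below it, which explains why the jaws closed on air above the boss (the crank is untouched). I'll take tips = TCP z + 17 mm and go lower.

```bash
python3 -m inch '[{"linear":[0,0,0],"twist":0,"gripper":1},{"linear":[0,0,0],"twist":0,"gripper":1},{"linear":[0,0,0],"twist":0,"gripper":1},{"linear":[0,0,0],"twist":0,"gripper":1},{"linear":[0,0,-0.2],"twist":0,"gripper":0.6},{"linear":[0,0,-0.4],"twist":0,"gripper":0.6},{"linear":[0,0,-0.6],"twist":0,"gripper":0.6},{"linear":[0,0,-0.8],"twist":0,"gripper":0.6},{"linear":[0,0,-0.8],"twist":0,"gripper":0.6},{"linear":[0,0,-0.8],"twist":0,"gripper":0.6}]'
python3 -c '
from bench import robot
o=robot.get_obs();print(o["tool_pos"],o["width"],o["wrist_force"])'
```

```text
time: 6.78
tool_pos: [0.5447, 0.2671, 0.0764]
ee_rot: [-3.139, -0.002, 2.669]
wrist_force: [0.7, 1.3, 1.0]
width: 0.0564
[0.54467195 0.26707887 0.07644245] 0.05635586372058961 [0.7333585  1.30011176 1.03004129]
```

```bash
python3 -m inch '[{"linear":[0,0,-0.1],"twist":0,"gripper":0.6},{"linear":[0,0,-0.2],"twist":0,"gripper":0.6},{"linear":[0,0,-0.3],"twist":0,"gripper":0.6},{"linear":[0,0,-0.4],"twist":0,"gripper":0.6},{"linear":[0,0,-0.47],"twist":0,"gripper":0.6},{"linear":[0,0,-0.54],"twist":0,"gripper":0.6},{"linear":[0,0,-0.54],"twist":0,"gripper":0.6},{"linear":[0,0,-0.54],"twist":0,"gripper":0.6}]'
python3 - <<'E'
from h import *
o=robot.get_obs(); s=robot.snapshot("wrist"); pickle.dump((s,o),open("w5.pkl","wb")); 
cv2.imwrite("pics/w5.png",s["image"][:,:,::-1]); print(o["tool_pos"],o["ee_rot"],o["width"],o["wrist_force"])
E
```

```text
time: 7.45
tool_pos: [0.5453, 0.2673, 0.023]
ee_rot: [-3.141, -0.001, 2.669]
wrist_force: [-0.6, 0.3, -0.1]
width: 0.0562
[0.54525929 0.26727563 0.02303413] [-3.14075548e+00 -8.06566535e-04  2.66924602e+00] 0.05615172699286919 [-0.59480166  0.29086218 -0.09487349]
```

View pics/w5.png

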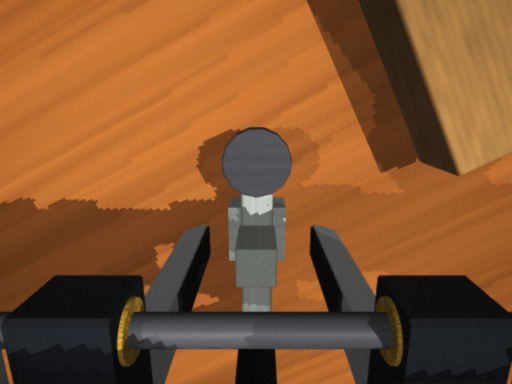

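```bash
python3 -m inch '[{"linear":[-0.01,-0.02,-0.02],"twist":0,"gripper":0.6},{"linear":[-0.01,-0.02,-0.02],"twist":0,"gripper":0.6},{"linear":[-0.01,-0.02,-0.02],"twist":0,"gripper":0},{"linear":[-0.01,-0.02,-0.02],"twist":0,"gripper":0},{"linear":[-0.01,-0.02,-0.02],"twist":0,"gripper":0},{"linear":[-0.01,-0.02,-0.02],"twist":0,"gripper":0},{"linear":[-0.01,-0.02,-0.02],"twist":0,"gripper":0},{"linear":[-0.01,-0.02,-0.02],"twist":0,"gripper":0},{"linear":[-0.01,-0.02,-0.02],"twist":0,"gripper":0},{"linear":[-0.01,-0.02,-0.02],"twist":0,"gripper":0}]'
python3 -c '
from bench import robot
o=robot.get_obs();print(o["tool_pos"],o["width"],o["wrist_force"],o["wrist_torque"])'
```

```text
time: 8.33
tool_pos: [0.5447, 0.2654, 0.0218]
ee_rot: [3.141, 0.0, 2.669]
wrist_force: [-0.5, 0.3, -0.7]
width: 0.0198
[0.5446875  0.26543749 0.02177365] 0.019754073422520387 [-0.52994194  0.25903386 -0.73409832] [ 0.01668421 -0.13417137 -0.00945657]
```

Gripped at 19.8 mm, the boss width. Now lift.

```bash
python3 -m inch '[{"linear":[0,0,0],"twist":0,"gripper":0},{"linear":[0,0,0],"twist":0,"gripper":0},{"linear":[0,0,0.1],"twist":0,"gripper":0},{"linear":[0,0,0.3],"twist":0,"gripper":0},{"linear":[0,0,0.6],"twist":0,"gripper":0},{"linear":[0,0,1],"twist":0,"gripper":0},{"linear":[0,0,1],"twist":0,"gripper":0},{"linear":[0,0,1],"twist":0,"gripper":0},{"linear":[0,0,1],"twist":0,"gripper":0},{"linear":[0,0,1],"twist":0,"gripper":0}]'
python3 - <<'E'
from h import *
o=robot.get_obs(); s=robot.snapshot("wrist"); pickle.dump((s,o),open("w6.pkl","wb")); 
cv2.imwrite("pics/w6.png",s["image"][:,:,::-1]); print(o["tool_pos"],o["ee_rot"],o["width"],o["wrist_force"],o["wrist_torque"])
E
```

```text
time: 9.17
tool_pos: [0.5428, 0.2647, 0.1186]
ee_rot: [-3.137, -0.004, 2.669]
wrist_force: [-0.6, -0.4, -4.5]
width: 0.02
[0.54282    0.26473022 0.11857204] [-3.13736179 -0.0039151   2.66920465] 0.019963550663073672 [-0.6178871  -0.35766874 -4.49295672] [-0.08178341 -0.09253044  0.04046923]
```

View pics/w6.png

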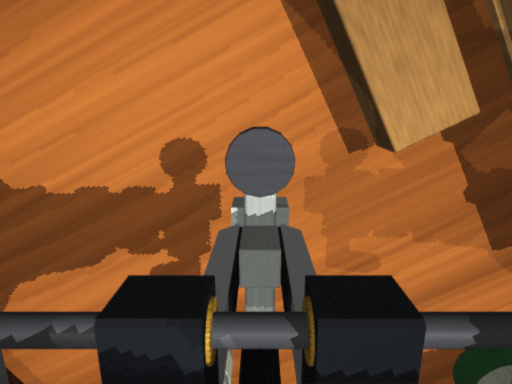

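```bash
python3 -m inch '[{"linear":[-0.085,-0.2,0.1],"twist":-0.1,"gripper":0},{"linear":[-0.085,-0.45,0.1],"twist":-0.2,"gripper":0},{"linear":[-0.085,-0.75,0.1],"twist":-0.225,"gripper":0},{"linear":[-0.085,-0.99,0.1],"twist":-0.225,"gripper":0}]'
python3 -m inch '[{"linear":[-0.085,-0.33,0.1],"twist":-0.1,"gripper":0},{"linear":[-0.085,-0.66,0.1],"twist":-0.2,"gripper":0},{"linear":[-0.085,-0.99,0.1],"twist":-0.225,"gripper":0}]'
python3 -m inch '[{"linear":[-0.085,-0.33,0.1],"twist":-0.1,"gripper":0},{"linear":[-0.085,-0.66,0.1],"twist":-0.2,"gripper":0},{"linear":[-0.085,-0.99,0.1],"twist":-0.225,"gripper":0}]'
python3 -m inch '[{"linear":[-0.085,-0.3,0.1],"twist":-0.1,"gripper":0},{"linear":[-0.085,-0.55,0.1],"twist":-0.2,"gripper":0},{"linear":[-0.085,-0.8,0.1],"twist":-0.225,"gripper":0},{"linear":[-0.085,-0.92,0.1],"twist":-0.225,"gripper":0},{"linear":[-0.085,-0.99,0.1],"twist":-0.225,"gripper":0},{"linear":[-0.085,-0.99,0.1],"twist":-0.225,"gripper":0},{"linear":[-0.085,-0.99,0.1],"twist":-0.225,"gripper":0},{"linear":[-0.085,-0.99,0.1],"twist":-0.225,"gripper":0}]'
python3 - <<'E'
from h import *
o=robot.get_obs(); s=robot.snapshot("wrist"); pickle.dump((s,o),open("w7.pkl","wb")); 
cv2.imwrite("pics/w7.png",s["image"][:,:,::-1]); print(o["tool_pos"],o["ee_rot"],o["width"],o["wrist_force"],o["wrist_torque"])
o=robot.get_obs();print(o["tool_pos"],o["ee_rot"])
E
```

```text
time: 9.55
tool_pos: [0.5347, 0.1647, 0.1295]
ee_rot: [-3.138, -0.002, 2.433]
wrist_force: [-0.6, -1.5, -4.4]
width: 0.0197
time: 9.8
tool_pos: [0.5264, 0.0662, 0.1403]
ee_rot: [-3.14, -0.001, 2.195]
wrist_force: [0.4, 0.7, -4.0]
width: 0.0199
time: 10.05
tool_pos: [0.518, -0.0329, 0.1504]
ee_rot: [-3.14, -0.001, 1.959]
wrist_force: [1.0, 0.4, -5.3]
width: 0.02
time: 10.72
tool_pos: [0.5106, -0.1291, 0.1612]
ee_rot: [-3.141, -0.001, 1.729]
wrist_force: [0.6, 0.2, -4.7]
width: 0.0199
[ 0.51056864 -0.12914118  0.16123962] [-3.14108015e+00 -1.34952679e-03  1.72855513e+00] 0.019872409249002375 [ 0.62017018  0.19500335 -4.70483338] [-0.0211369  -0.13273348  0.04645577]
[ 0.51064919 -0.12914987  0.16143088] [-3.14136754e+00 -9.13626446e-04  1.72877822e+00]
```

View pics/w7.png

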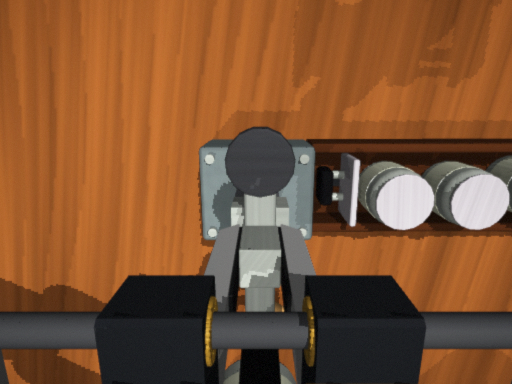

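```bash
python3 - <<'E'
from h import *
s,o=pickle.load(open("w7.pkl","rb"));P=cloud(s,o)
sub=np.zeros(P.shape[:2],bool); sub[120:260,190:330]=1
m=sub&(abs(P[...,2]-.066)<.005)
q=(P[m][:,:2]*1000).astype(np.float32);print(cv2.minAreaRect(q))
# screws
im=s["image"][:,:,::-1].copy()
yaw=.157;R=np.array([[np.cos(yaw),-np.sin(yaw)],[np.sin(yaw),np.cos(yaw)]])
for c in((50,43),(-50,43),(-50,-43),(50,-43)):
    p=R@np.array(c)/1000+[.5088,-.1324]; u=proj(s,[*p,.066],o)[0];cv2.circle(im,(int(round(u[0])),int(round(u[1]))),1,(0,0,255),-1)
cv2.imwrite("pics/w7z.png",cv2.resize(im[125:255,190:330],None,fx=4,fy=4,interpolation=cv2.INTER_NEAREST))
E
```

```text
((509.0067138671875, -132.4481658935547), (100.09957885742188, 84.62952423095703), 9.06564712524414)
```

View pics/w7z.png

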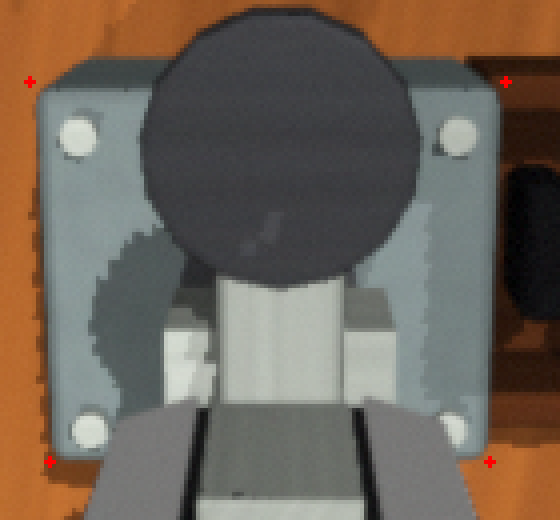

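```bash
python3 -m inch '[{"linear":[-0.016,-0.034,0],"twist":0,"gripper":0},{"linear":[-0.016,-0.034,-0.2],"twist":0,"gripper":0},{"linear":[-0.016,-0.034,-0.35],"twist":0,"gripper":0},{"linear":[-0.016,-0.034,-0.38],"twist":0,"gripper":0},{"linear":[-0.016,-0.034,-0.38],"twist":0,"gripper":0},{"linear":[-0.016,-0.034,-0.38],"twist":0,"gripper":0}]'
python3 - <<'E'
from h import *
o=robot.get_obs(); print(o["tool_pos"],o["ee_rot"],o["wrist_force"],o["wrist_torque"])
s=robot.snapshot("scene");cv2.imwrite("pics/s8.png",cv2.resize(s["image"][130:250,140:260,::-1],None,fx=5,fy=5,interpolation=cv2.INTER_CUBIC))
E
```

```text
time: 11.27
tool_pos: [0.5093, -0.1337, 0.1243]
ee_rot: [3.141, 0.0, 1.727]
wrist_force: [0.1, 0.6, -3.8]
width: 0.0196
[ 0.50927944 -0.13374877  0.1242525 ] [3.14100026e+00 3.03571702e-04 1.72743269e+00] [ 0.09246765  0.61462664 -3.84528923] [-0.00715796 -0.08597835  0.03050345]
```

View pics/s8.png

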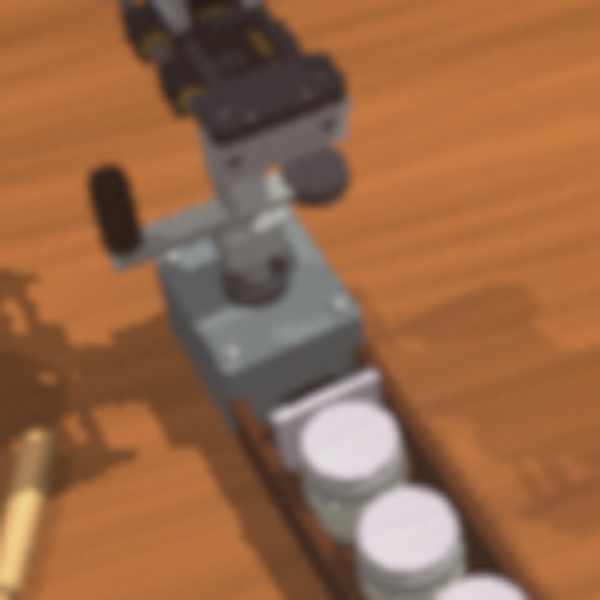

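```bash
python3 -m inch '[{"linear":[0,0.01,0],"twist":0,"gripper":0},{"linear":[0,0.01,-0.03],"twist":0,"gripper":0},{"linear":[0,0.01,-0.06],"twist":0,"gripper":0},{"linear":[0,0.01,-0.09],"twist":0,"gripper":0},{"linear":[0,0.01,-0.12],"twist":0,"gripper":0},{"linear":[0,0.01,-0.15],"twist":0,"gripper":0},{"linear":[0,0.01,-0.15],"twist":0,"gripper":0}]'
python3 -m inch '[{"linear":[0,0,-0.02],"twist":0,"gripper":0},{"linear":[0,0,-0.04],"twist":0,"gripper":0},{"linear":[0,0,-0.06],"twist":0,"gripper":0},{"linear":[0,0,-0.06],"twist":0,"gripper":0}]'
```

```text
time: 11.9
tool_pos: [0.5084, -0.1327, 0.1076]
ee_rot: [-3.14, -0.001, 1.727]
wrist_force: [-0.4, -0.4, -4.4]
width: 0.0199
time: 12.23
tool_pos: [0.5088, -0.1329, 0.1022]
ee_rot: [-3.141, -0.0, 1.727]
wrist_force: [0.3, 0.6, -5.9]
width: 0.02
```

```bash
python3 -m inch '[{"linear":[0,0,-0.02],"twist":0,"gripper":0},{"linear":[0,0,-0.03],"twist":0,"gripper":0},{"linear":[0,0,-0.04],"twist":0,"gripper":0},{"linear":[0,0,-0.04],"twist":0,"gripper":0}]'
python3 -m inch '[{"linear":[0,0,-0.01],"twist":0,"gripper":0},{"linear":[0,0,-0.02],"twist":0,"gripper":0},{"linear":[0,0,-0.02],"twist":0,"gripper":0}]'
```

```text
time: 12.57
tool_pos: [0.509, -0.1328, 0.0985]
ee_rot: [3.142, -0.0, 1.727]
wrist_force: [0.9, 1.2, -5.6]
width: 0.0198
time: 12.82
tool_pos: [0.5091, -0.1328, 0.0967]
ee_rot: [3.141, -0.0, 1.727]
wrist_force: [-0.0, 1.8, -4.1]
width: 0.0201
```

```bash
python3 -m inch '[{"linear":[0,0,-0.01],"twist":0,"gripper":0},{"linear":[0,0,-0.01],"twist":0,"gripper":0},{"linear":[0,0,-0.01],"twist":0,"gripper":0}]'
python3 -m inch '[{"linear":[0,0,-0.01],"twist":0,"gripper":0},{"linear":[0,0,-0.01],"twist":0,"gripper":0},{"linear":[0,0,-0.01],"twist":0,"gripper":0}]'
```

```text
time: 13.07
tool_pos: [0.5092, -0.1329, 0.0967]
ee_rot: [3.141, 0.0, 1.727]
wrist_force: [-2.8, 2.6, 3.9]
width: 0.0199
time: 13.32
tool_pos: [0.5092, -0.1329, 0.0966]
ee_rot: [3.141, 0.0, 1.727]
wrist_force: [-3.6, 3.5, 6.1]
width: 0.0199
```

Seated: the descent stopped at TCP z 0.0967 (0.0968 predicted), with the collar pushing up. Release and check.

```bash
python3 -m inch '[{"linear":[0,0,0.01],"twist":0,"gripper":0.5},{"linear":[0,0,0.01],"twist":0,"gripper":0.5},{"linear":[0,0,0.01],"twist":0,"gripper":0.5},{"linear":[0,0,0.01],"twist":0,"gripper":0.5},{"linear":[0,0,0.01],"twist":0,"gripper":0.5},{"linear":[0,0,0.3],"twist":0,"gripper":0.5},{"linear":[0,0,0.6],"twist":0,"gripper":0.5},{"linear":[0,0,0.75],"twist":0,"gripper":0.5},{"linear":[0,0,0.75],"twist":0,"gripper":0.5}]'
python3 - <<'E'
from h import *
o=robot.get_obs(); s=robot.snapshot("wrist"); pickle.dump((s,o),open("w9.pkl","wb")); 
cv2.imwrite("pics/w9.png",s["image"][:,:,::-1]); print(o["tool_pos"],o["ee_rot"],o["width"],o["wrist_force"])
s=robot.snapshot("scene");cv2.imwrite("pics/s9.png",cv2.resize(s["image"][130:250,140:260,::-1],None,fx=5,fy=5,interpolation=cv2.INTER_CUBIC));pickle.dump(s,open("s9.pkl","wb"))
E
```

```text
time: 14.07
tool_pos: [0.5115, -0.134, 0.1744]
ee_rot: [3.134, 0.005, 1.727]
wrist_force: [-0.1, -0.1, 0.8]
width: 0.0468
[ 0.51148223 -0.13398064  0.17438389] [3.13381503 0.00457329 1.72672459] 0.04680871991113259 [-0.10546299 -0.05157756  0.81032493]
```

View pics/w9.png

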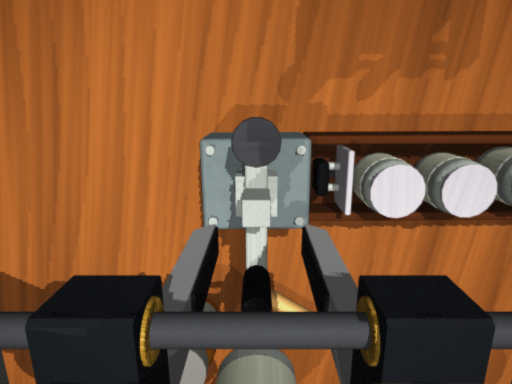

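View pics/s9.png

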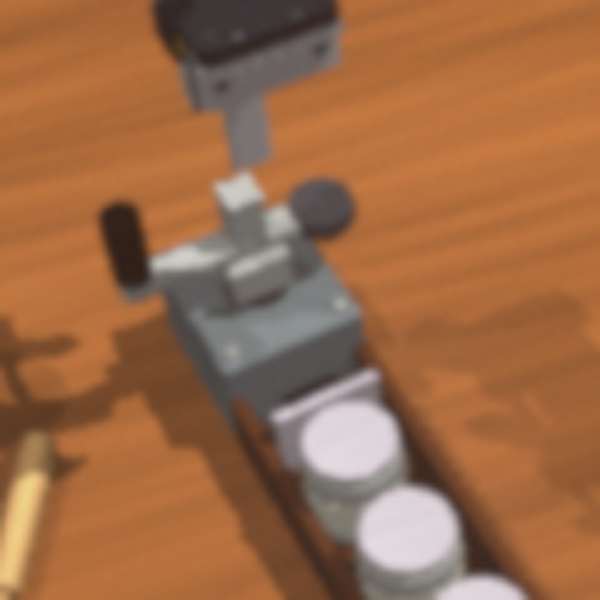

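```bash
python3 - <<'E'
from h import *
o=robot.get_obs();s=robot.snapshot("wrist"); pickle.dump((s,o),open("w10.pkl","wb"));print(o["tool_pos"],o["ee_rot"])
P=cloud(s,o);sub=np.zeros(P.shape[:2],bool); sub[100:320,200:310]=1
for n,a,b in(("boss",.140,.147),("grip",.156,.166),("weight",.107,.114)):
  m=sub&(P[...,2]>a)&(P[...,2]<b)
  if n=="weight": m[190:]=0
  q=P[m];print(n,len(q),q.mean(0),cv2.minAreaRect((q[:,:2]*1000).astype(np.float32)))
E
```

```text
[ 0.50921983 -0.13312075  0.16960608] [3.14085883e+00 4.85132300e-04 1.72670828e+00]
boss 999 [ 0.51090221 -0.14161331  0.14320626] ((514.4146728515625, -160.329833984375), (21.32056999206543, 74.6209487915039), 8.285017967224121)
grip 285 [ 0.51863623 -0.19061727  0.15947866] ((518.7847900390625, -190.70066833496094), (19.92026138305664, 8.141469955444336), 8.990219116210938)
weight 2480 [ 0.50339398 -0.09379805  0.11078079] ((503.8230285644531, -96.90803527832031), (36.95389938354492, 52.27182388305664), 10.408331871032715)
```

```bash
python3 -m inch '[{"linear":[0.1,-0.4,0],"twist":0,"gripper":0.5},{"linear":[0.1,-0.636,0],"twist":0,"gripper":0.5},{"linear":[0.1,-0.636,0],"twist":0,"gripper":0.5},{"linear":[0.1,-0.636,-0.15],"twist":0,"gripper":0.5},{"linear":[0.1,-0.636,-0.35],"twist":0,"gripper":0.5},{"linear":[0.1,-0.636,-0.55],"twist":0,"gripper":0.5},{"linear":[0.1,-0.636,-0.66],"twist":0,"gripper":0.5},{"linear":[0.1,-0.636,-0.68],"twist":0,"gripper":0.5},{"linear":[0.1,-0.636,-0.68],"twist":0,"gripper":0.5},{"linear":[0.1,-0.636,-0.68],"twist":0,"gripper":0.5}]'
python3 - <<'E'
from h import *
o=robot.get_obs();s=robot.snapshot("wrist"); print(o["tool_pos"],o["wrist_force"])
cv2.imwrite("pics/w11.png",s["image"][:,:,::-1])
s=robot.snapshot("scene");cv2.imwrite("pics/s11.png",cv2.resize(s["image"][130:250,140:260,::-1],None,fx=5,fy=5,interpolation=cv2.INTER_CUBIC))
E
```

```text
time: 15.05
tool_pos: [0.5193, -0.1964, 0.1022]
ee_rot: [3.141, 0.0, 1.727]
wrist_force: [0.4, 0.4, 0.8]
width: 0.047
[ 0.51929742 -0.19642883  0.10219827] [0.36852128 0.37086497 0.83664986]
```

View pics/s11.png

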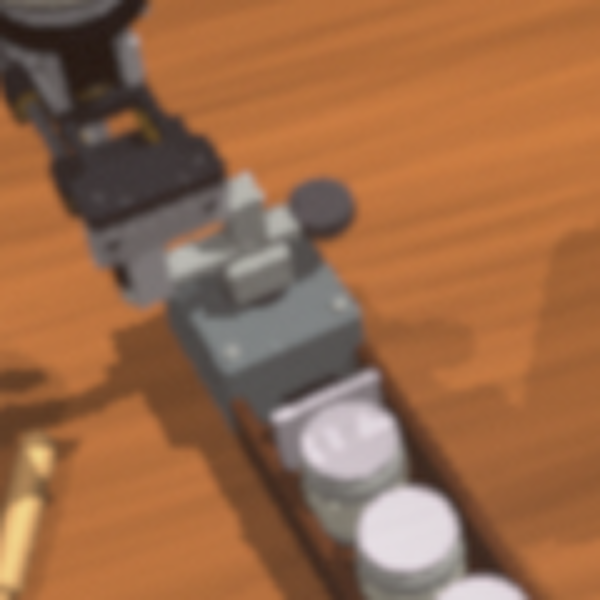

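View pics/w11.png

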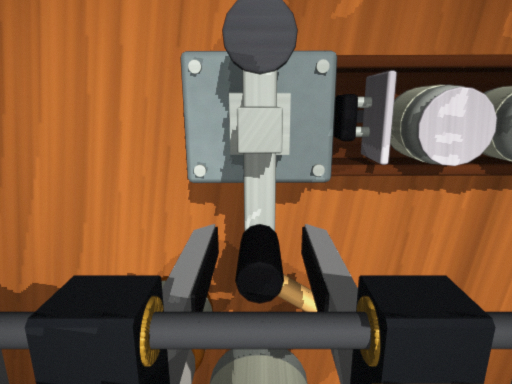

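```bash
python3 -m inch '[{"linear":[0,0,0],"twist":0,"gripper":0},{"linear":[0,0,0],"twist":0,"gripper":0},{"linear":[0,0,0],"twist":0,"gripper":0},{"linear":[0,0,0],"twist":0,"gripper":0},{"linear":[0,0,0],"twist":0,"gripper":0},{"linear":[0,0,0],"twist":0,"gripper":0}]'
python3 - <<'E'
from bench import robot
import numpy as np
o=robot.get_obs();print(o["tool_pos"],o["wrist_force"],o["width"])
for k in range(4):
    A=-81-90*k; f=lambda d:.65*np.array([np.cos(np.radians(d)),np.sin(np.radians(d))])
    print(k,[list(np.round(f(A-9*i)-f(A),2)) for i in range(1,11)].__repr__().replace("np.float64",""))
E
```

```text
time: 15.65
tool_pos: [0.5192, -0.1967, 0.102]
ee_rot: [3.141, 0.0, 1.727]
wrist_force: [0.1, 0.2, 1.9]
width: 0.0214
[ 0.51917176 -0.19667737  0.10203303] [0.0605743  0.24360722 1.87149521] 0.021351861168270703
0 [[(-0.1), (-0.01)], [(-0.2), (0.0)], [(-0.3), (0.02)], [(-0.4), (0.06)], [(-0.48), (0.12)], [(-0.56), (0.18)], [(-0.63), (0.26)], [(-0.68), (0.35)], [(-0.72), (0.44)], [(-0.74), (0.54)]]
1 [[(-0.01), (0.1)], [(-0.0), (0.2)], [(0.02), (0.3)], [(0.06), (0.4)], [(0.12), (0.48)], [(0.18), (0.56)], [(0.26), (0.63)], [(0.35), (0.68)], [(0.44), (0.72)], [(0.54), (0.74)]]
2 [[(0.1), (0.01)], [(0.2), (0.0)], [(0.3), (-0.02)], [(0.4), (-0.06)], [(0.48), (-0.12)], [(0.56), (-0.18)], [(0.63), (-0.26)], [(0.68), (-0.35)], [(0.72), (-0.44)], [(0.74), (-0.54)]]
3 [[(0.01), (-0.1)], [(0.0), (-0.2)], [(-0.02), (-0.3)], [(-0.06), (-0.4)], [(-0.12), (-0.48)], [(-0.18), (-0.56)], [(-0.26), (-0.63)], [(-0.35), (-0.68)], [(-0.44), (-0.72)], [(-0.54), (-0.74)]]
```

```bash
python3 -m inch '[{"linear":[-0.1,-0.01,0],"twist":0,"gripper":0},{"linear":[-0.2,0,0],"twist":0,"gripper":0},{"linear":[-0.3,0.02,0],"twist":0,"gripper":0},{"linear":[-0.4,0.06,0],"twist":0,"gripper":0},{"linear":[-0.48,0.12,0],"twist":0,"gripper":0},{"linear":[-0.56,0.18,0],"twist":0,"gripper":0},{"linear":[-0.63,0.26,0],"twist":0,"gripper":0},{"linear":[-0.68,0.35,0],"twist":0,"gripper":0},{"linear":[-0.72,0.44,0],"twist":0,"gripper":0},{"linear":[-0.74,0.54,0],"twist":0,"gripper":0}]'
```

```text
time: 16.48
tool_pos: [0.4442, -0.1426, 0.102]
ee_rot: [-3.141, 0.002, 1.726]
wrist_force: [3.2, -1.9, 0.8]
width: 0.0215
```

```bash
python3 -m inch '[{"linear":[-0.01,0.1,0],"twist":0,"gripper":0},{"linear":[0,0.2,0],"twist":0,"gripper":0},{"linear":[0.02,0.3,0],"twist":0,"gripper":0},{"linear":[0.06,0.4,0],"twist":0,"gripper":0},{"linear":[0.12,0.48,0],"twist":0,"gripper":0},{"linear":[0.18,0.56,0],"twist":0,"gripper":0},{"linear":[0.26,0.63,0],"twist":0,"gripper":0},{"linear":[0.35,0.68,0],"twist":0,"gripper":0},{"linear":[0.44,0.72,0],"twist":0,"gripper":0},{"linear":[0.54,0.74,0],"twist":0,"gripper":0}]'
python3 -m inch '[{"linear":[0.1,0.01,0],"twist":0,"gripper":0},{"linear":[0.2,0,0],"twist":0,"gripper":0},{"linear":[0.3,-0.02,0],"twist":0,"gripper":0},{"linear":[0.4,-0.06,0],"twist":0,"gripper":0},{"linear":[0.48,-0.12,0],"twist":0,"gripper":0},{"linear":[0.56,-0.18,0],"twist":0,"gripper":0},{"linear":[0.63,-0.26,0],"twist":0,"gripper":0},{"linear":[0.68,-0.35,0],"twist":0,"gripper":0},{"linear":[0.72,-0.44,0],"twist":0,"gripper":0},{"linear":[0.74,-0.54,0],"twist":0,"gripper":0}]'
python3 - <<'E'
from h import *
for n in("top","scene"):
  s=robot.snapshot(n); r=s["image"][95:255,240:340] if n=="top" else s["image"][150:310,150:290]
  cv2.imwrite(f"pics/{n}12.png",cv2.resize(r[:,:,::-1],None,fx=3.5,fy=3.5,interpolation=cv2.INTER_CUBIC))
E
```

```text
time: 17.32
tool_pos: [0.4995, -0.0671, 0.1017]
ee_rot: [-3.141, -0.002, 1.728]
wrist_force: [-3.2, -0.2, 5.3]
width: 0.0212
time: 18.15
tool_pos: [0.5731, -0.1213, 0.1014]
ee_rot: [-3.139, -0.003, 1.727]
wrist_force: [-3.9, 2.0, 6.7]
width: 0.0218
```

View pics/scene12.png

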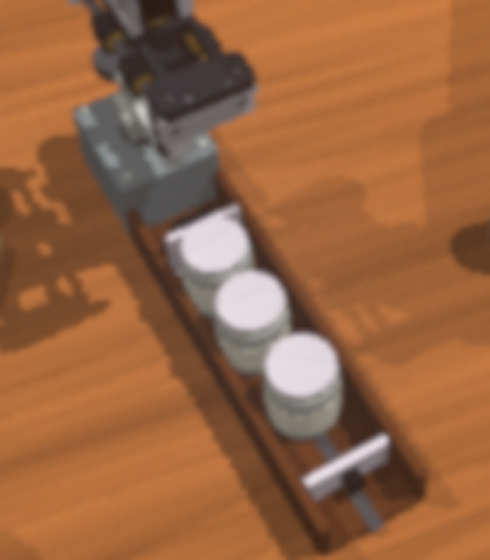

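View pics/top12.png

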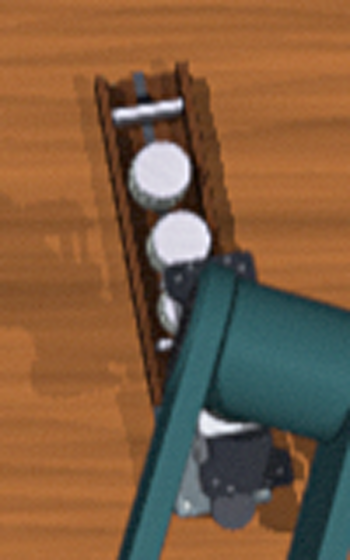

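```bash
python3 - <<'E'
from h import *
s=pickle.load(open("top0.pkl","rb"))
z=lambda x,y:((x-450)/4+255-.4,y/4+105-.4)
yaw=.157;R=np.array([[np.cos(yaw),np.sin(yaw)],[-np.sin(yaw),np.cos(yaw)]])
F=lambda p:(R@(p[0,:2]-[.509,-.1325]))*1000
for n,p,h in(("stop top",(560,87),.038),("stop lo",(561,97),.038),("f",(574,155),.072),("m",(597,236),.072),("r",(611,316),.072),("pusher",(615,370),.061)):
  print(n,F(ray(s,z(*p),h)))
P=cloud(s)
for n,p in(("f",(574,155)),("m",(597,236)),("r",(611,316)),("stop",(560,87))):
  u,v=z(*p);print(n,P[int(round(v)),int(round(u))])
E
```

```text
stop top [ 3.19636287e+02 -4.23833408e-02]
stop lo [311.41384963   0.61062918]
f [256.83556096   2.72535512]
m [190.92065789  -3.62523156]
r [127.51251881  -3.17288505]
pusher [ 8.60248985e+01 -3.91100779e-02]
f [ 0.76299424 -0.09076494  0.07377637]
m [ 0.69737793 -0.10547242  0.06850234]
r [ 0.63407182 -0.11597113  0.07342895]
stop [ 0.82579227 -0.08224004  0.03830277]
```

```bash
python3 -m inch '[{"linear":[0.01,-0.1,0],"twist":0,"gripper":0},{"linear":[0,-0.2,0],"twist":0,"gripper":0},{"linear":[-0.02,-0.3,0],"twist":0,"gripper":0},{"linear":[-0.06,-0.4,0],"twist":0,"gripper":0},{"linear":[-0.12,-0.48,0],"twist":0,"gripper":0},{"linear":[-0.18,-0.56,0],"twist":0,"gripper":0},{"linear":[-0.26,-0.63,0],"twist":0,"gripper":0},{"linear":[-0.35,-0.68,0],"twist":0,"gripper":0},{"linear":[-0.44,-0.72,0],"twist":0,"gripper":0},{"linear":[-0.54,-0.74,0],"twist":0,"gripper":0}]'
python3 -m inch '[{"linear":[-0.1,-0.01,0],"twist":0,"gripper":0},{"linear":[-0.2,0,0],"twist":0,"gripper":0},{"linear":[-0.3,0.02,0],"twist":0,"gripper":0},{"linear":[-0.4,0.06,0],"twist":0,"gripper":0},{"linear":[-0.48,0.12,0],"twist":0,"gripper":0},{"linear":[-0.56,0.18,0],"twist":0,"gripper":0},{"linear":[-0.63,0.26,0],"twist":0,"gripper":0},{"linear":[-0.68,0.35,0],"twist":0,"gripper":0},{"linear":[-0.72,0.44,0],"twist":0,"gripper":0},{"linear":[-0.74,0.54,0],"twist":0,"gripper":0}]'
```

```text
time: 19.08
tool_pos: [0.5192, -0.1963, 0.1016]
ee_rot: [3.14, -0.001, 1.727]
wrist_force: [2.6, 3.4, 2.5]
width: 0.0215
time: 19.92
tool_pos: [0.4442, -0.1433, 0.1019]
ee_rot: [-3.141, 0.003, 1.726]
wrist_force: [2.5, -2.3, 1.2]
width: 0.0218
```

```bash
python3 -m inch '[{"linear":[-0.01,0.1,0],"twist":0,"gripper":0},{"linear":[0,0.2,0],"twist":0,"gripper":0},{"linear":[0.02,0.3,0],"twist":0,"gripper":0},{"linear":[0.06,0.4,0],"twist":0,"gripper":0},{"linear":[0.12,0.48,0],"twist":0,"gripper":0},{"linear":[0.18,0.56,0],"twist":0,"gripper":0},{"linear":[0.26,0.63,0],"twist":0,"gripper":0},{"linear":[0.35,0.68,0],"twist":0,"gripper":0},{"linear":[0.44,0.72,0],"twist":0,"gripper":0},{"linear":[0.54,0.74,0],"twist":0,"gripper":0}]'
python3 -m inch '[{"linear":[0.1,0.01,0],"twist":0,"gripper":0},{"linear":[0.2,0,0],"twist":0,"gripper":0},{"linear":[0.3,-0.02,0],"twist":0,"gripper":0},{"linear":[0.4,-0.06,0],"twist":0,"gripper":0},{"linear":[0.48,-0.12,0],"twist":0,"gripper":0},{"linear":[0.56,-0.18,0],"twist":0,"gripper":0},{"linear":[0.63,-0.26,0],"twist":0,"gripper":0},{"linear":[0.68,-0.35,0],"twist":0,"gripper":0},{"linear":[0.72,-0.44,0],"twist":0,"gripper":0},{"linear":[0.74,-0.54,0],"twist":0,"gripper":0}]'
cat > st.py <<'E'
from h import *
import sys
name=sys.argv[1]
s=robot.snapshot("scene");pickle.dump(s,open(f"s{name}.pkl","wb"))
o=robot.get_obs();d=o["tool_pos"][:2]-[.509,-.1325];a=np.arctan2(d[1],d[0]);t=np.array([np.sin(a),-np.cos(a)])
r=d/np.hypot(*d);f=o["wrist_force"]
print("t",o["time"],"ang",np.degrees(a),"rad",np.hypot(*d)*1e3,"resist",-f[:2]@t,"radial",f[:2]@r,"fz",f[2])
cv2.imwrite(f"pics/s{name}.png",cv2.resize(s["image"][180:310,170:290,::-1],None,fx=4,fy=4,interpolation=cv2.INTER_CUBIC))
E
python3 st.py 13
```

```text
time: 20.75
tool_pos: [0.4988, -0.0671, 0.1016]
ee_rot: [-3.139, -0.001, 1.728]
wrist_force: [-2.1, -0.6, 5.6]
width: 0.0218
time: 21.58
tool_pos: [0.5729, -0.1203, 0.1015]
ee_rot: [-3.139, -0.004, 1.728]
wrist_force: [-2.7, 2.9, 6.4]
width: 0.0216
t 21.6333 ang 8.820208050156689 rad 64.97282081423421 resist 1.1780247186276718 radial -2.1507317322162693 fz 6.287651445648622
```

View pics/s13.png

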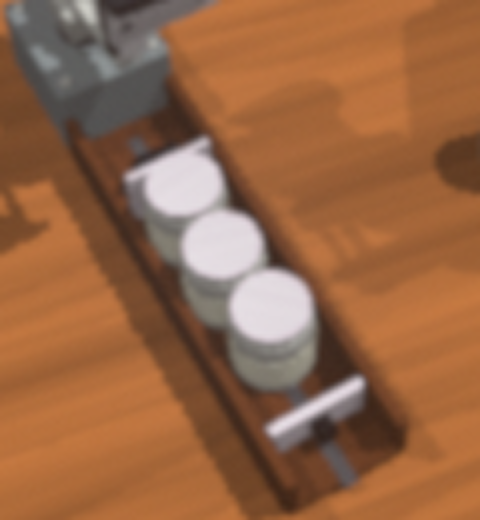

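```bash
python3 -m inch '[{"linear":[0.01,-0.1,0],"twist":0,"gripper":0},{"linear":[0,-0.2,0],"twist":0,"gripper":0},{"linear":[-0.02,-0.3,0],"twist":0,"gripper":0},{"linear":[-0.06,-0.4,0],"twist":0,"gripper":0},{"linear":[-0.12,-0.48,0],"twist":0,"gripper":0}]'; python3 st.py 14a
python3 -m inch '[{"linear":[-0.06,-0.08,0],"twist":0,"gripper":0},{"linear":[-0.14,-0.15,0],"twist":0,"gripper":0},{"linear":[-0.23,-0.2,0],"twist":0,"gripper":0},{"linear":[-0.32,-0.24,0],"twist":0,"gripper":0},{"linear":[-0.42,-0.26,0],"twist":0,"gripper":0}]'; python3 st.py 14
```

```text
time: 22.05
tool_pos: [0.5624, -0.1684, 0.1017]
ee_rot: [3.14, -0.004, 1.728]
wrist_force: [2.2, 1.8, 5.3]
width: 0.0215
t 22.1 ang -35.70898904905598 rad 64.38218822175982 resist 0.7971135907963302 radial -0.9005640421779694 fz 5.371083057995238
time: 22.52
tool_pos: [0.5189, -0.1963, 0.1017]
ee_rot: [3.14, -0.001, 1.727]
wrist_force: [3.1, 2.6, 3.9]
width: 0.0214
t 22.5667 ang -83.09689041552222 rad 64.61236808234811 resist 0.25205484378722054 radial -2.4235703930853076 fz 4.391912750378301
```

View pics/s14.png

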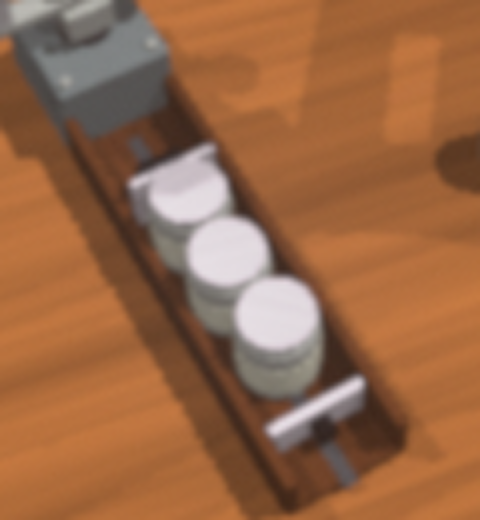

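```bash
python3 -m inch '[{"linear":[-0.1,-0.01,0],"twist":0,"gripper":0},{"linear":[-0.2,0,0],"twist":0,"gripper":0},{"linear":[-0.3,0.02,0],"twist":0,"gripper":0},{"linear":[-0.4,0.06,0],"twist":0,"gripper":0},{"linear":[-0.48,0.12,0],"twist":0,"gripper":0}]'; python3 -m inch '[{"linear":[-0.08,0.06,0],"twist":0,"gripper":0},{"linear":[-0.15,0.14,0],"twist":0,"gripper":0},{"linear":[-0.2,0.23,0],"twist":0,"gripper":0},{"linear":[-0.24,0.32,0],"twist":0,"gripper":0},{"linear":[-0.26,0.42,0],"twist":0,"gripper":0}]';python3 st.py 15
```

```text
time: 22.98
tool_pos: [0.4704, -0.1848, 0.1018]
ee_rot: [3.14, 0.001, 1.726]
wrist_force: [3.6, 0.7, 2.9]
width: 0.0215
time: 23.4
tool_pos: [0.4442, -0.1429, 0.1018]
ee_rot: [-3.141, 0.003, 1.726]
wrist_force: [2.3, -2.5, 2.6]
width: 0.0216
t 23.45 ang -172.7005656115626 rad 65.69725713596175 resist -0.31359682860919097 radial -1.3489068575572027 fz 2.779309440360941
```

View pics/s15.png

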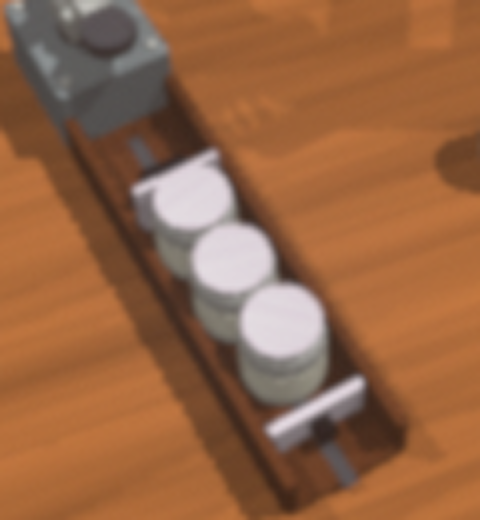

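```bash
python3 - <<'E'
from h import *
yaw=.157;R=np.array([[np.cos(yaw),np.sin(yaw)],[-np.sin(yaw),np.cos(yaw)]])
F=lambda p:(R@(p[0,:2]-[.509,-.1325]))*1000
for nm in("13","14","15"):
  s=pickle.load(open(f"s{nm}.pkl","rb"));im=s["image"]
  hsv=cv2.cvtColor(im,cv2.COLOR_RGB2HSV); P=cloud(s)
  m=((hsv[...,1]<60)&(hsv[...,2]>140)).astype(np.uint8); m[:210]=0;m[310:]=0;m[:,:195]=0;m[:,290:]=0
  Q=P.reshape(-1,3); 
  lid=(abs(P[...,2]-.072)<.003)
  fx=((P[...,:2]-[.509,-.1325])@R.T)*1000
  lid&=(abs(fx[...,1])<34)&(fx[...,0]>60)&(fx[...,0]<330)
  mm=(lid).astype(np.uint8); n,l,st,c=cv2.connectedComponentsWithStats(mm)
  print(nm,[ (np.round(fx[l==i].mean(0),1),st[i,4], np.round([fx[l==i][:,0].min(),fx[l==i][:,0].max()],1)) for i in range(1,n) if st[i,4]>30])
  stp=(abs(P[...,2]-.038)<.003)&(abs(fx[...,1])<30)&(fx[...,0]>290)&(fx[...,0]<335)
  print(fx[stp][:,0].min(),fx[stp][:,0].mean(),fx[stp][:,0].max())
E
```

```text
13 [(array([214.3,  -1.9]), np.int32(750), array([132.8, 288.9]))]
290.4468477680275 319.56227930734644 325.53658915238805
14 [(array([192.2,  -3.1]), np.int32(469), array([138.6, 241.8])), (array([271.3,   1. ]), np.int32(277), array([246.5, 295.5]))]
290.68634886390106 317.57726851777915 325.98849560492044
15 [(array([199. ,  -3.5]), np.int32(479), array([146.1, 248.2])), (array([277.5,   1.9]), np.int32(273), array([252.4, 301.5]))]
292.27345089325496 317.80585882916586 325.76868187254547
```

```bash
python3 -m inch '[{"linear":[-0.01,0.1,0],"twist":0,"gripper":0},{"linear":[0,0.2,0],"twist":0,"gripper":0},{"linear":[0.02,0.3,0],"twist":0,"gripper":0},{"linear":[0.06,0.4,0],"twist":0,"gripper":0},{"linear":[0.12,0.48,0],"twist":0,"gripper":0}]'
python3 -m inch '[{"linear":[0.06,0.08,0],"twist":0,"gripper":0},{"linear":[0.14,0.15,0],"twist":0,"gripper":0},{"linear":[0.23,0.2,0],"twist":0,"gripper":0},{"linear":[0.32,0.24,0],"twist":0,"gripper":0},{"linear":[0.42,0.26,0],"twist":0,"gripper":0}]';python3 st.py 16
```

```text
time: 23.87
tool_pos: [0.4559, -0.0931, 0.1017]
ee_rot: [-3.138, -0.001, 1.727]
wrist_force: [-3.0, -0.2, 7.1]
width: 0.0218
time: 24.28
tool_pos: [0.4985, -0.0671, 0.1016]
ee_rot: [-3.139, -0.001, 1.728]
wrist_force: [-3.1, -0.5, 5.6]
width: 0.0215
t 24.3333 ang 97.44229069588003 rad 66.18768244503079 resist 0.1894831504881359 radial -0.25572753982139945 fz 5.7083841041775
```

View pics/s16.png

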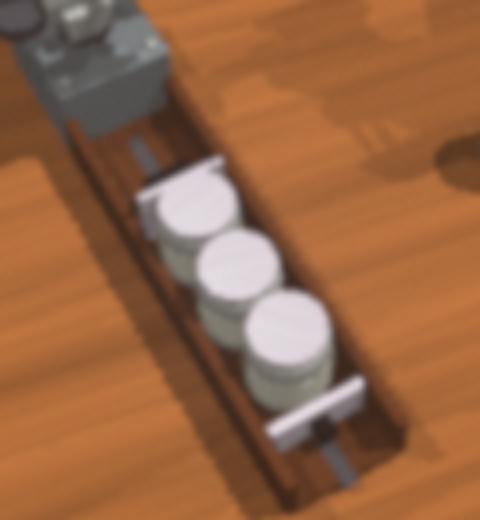

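```bash
python3 -m inch '[{"linear":[0.05,0.01,0],"twist":0,"gripper":0},{"linear":[0.1,0.01,0],"twist":0,"gripper":0},{"linear":[0.15,0.01,0],"twist":0,"gripper":0},{"linear":[0.2,0,0],"twist":0,"gripper":0}]'; python3 st.py 17a
python3 -m inch '[{"linear":[0.05,-0.01,0],"twist":0,"gripper":0},{"linear":[0.1,-0.02,0],"twist":0,"gripper":0},{"linear":[0.15,-0.04,0],"twist":0,"gripper":0},{"linear":[0.2,-0.06,0],"twist":0,"gripper":0}]';python3 st.py 17
```

```text
time: 24.67
tool_pos: [0.5183, -0.0671, 0.1016]
ee_rot: [-3.138, -0.002, 1.728]
wrist_force: [-2.5, -0.3, 6.3]
width: 0.0216
t 24.7167 ang 81.06061398411687 rad 66.03296983599293 resist 1.2884751706200952 radial -0.7799841750918274 fz 6.805547590592877
time: 25.05
tool_pos: [0.5379, -0.0733, 0.1015]
ee_rot: [-3.137, -0.002, 1.728]
wrist_force: [-4.1, -0.3, 6.1]
width: 0.0212
t 25.1 ang 63.079411001493746 rad 65.87137305861988 resist 1.612345604148617 radial -1.3845209020339768 fz 7.216993333018827
```

View pics/s17.png

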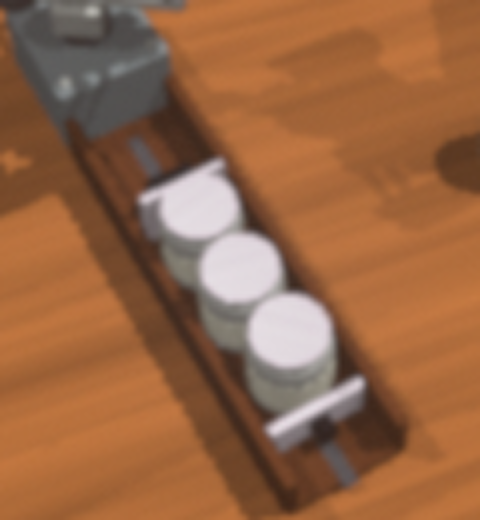

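```bash
cat >> st.py <<'E'
def lids(s):
  R=np.array([[np.cos(.157),np.sin(.157)],[-np.sin(.157),np.cos(.157)]]);P=cloud(s)
  fx=((P[...,:2]-[.509,-.1325])@R.T)*1000
  lid=(abs(P[...,2]-.072)<.004)&(abs(fx[...,1])<34)&(fx[...,0]>100)&(fx[...,0]<330)
  x=fx[lid];c=np.array([[165,0],[222,0],[280,0.]])+0
  for _ in range(20):
    k=np.argmin(((x[:,None]-c)**2).sum(-1),1);c=np.array([x[k==i].mean(0) for i in range(3)])
  return np.round(c,1).tolist()
for n in sys.argv[1:]:
  print(n,lids(pickle.load(open(f"s{n}.pkl","rb"))))
E
python3 - <<'E'
src=open('st.py').read(); i=src.index("def lids"); j=src.index("for n in sys")
exec("from h import *\n"+src[i:j])
for n in("14","15","16","17a","17"):print(n,lids(pickle.load(open(f"s{n}.pkl","rb"))))
E
```

```text
14 [[164.4, -3.3], [217.8, -3.8], [271.6, 1.1]]
15 [[170.7, -3.7], [223.6, -3.4], [277.3, 1.5]]
16 [[176.9, -3.3], [229.7, -2.7], [283.5, 1.8]]
17a [[177.7, -3.3], [230.7, -2.7], [284.6, 2.5]]
17 [[178.7, -3.2], [232.2, -2.5], [285.6, 2.2]]
```

```bash
python3 -m inch '[{"linear":[0.04,-0.03,0],"twist":0,"gripper":0},{"linear":[0.08,-0.06,0],"twist":0,"gripper":0},{"linear":[0.12,-0.09,0],"twist":0,"gripper":0},{"linear":[0.16,-0.12,0],"twist":0,"gripper":0}]'; python3 st.py 18
```

```text
time: 25.43
tool_pos: [0.5539, -0.0847, 0.1015]
ee_rot: [-3.138, -0.003, 1.728]
wrist_force: [-3.2, 0.3, 6.6]
width: 0.0214
t 25.4833 ang 45.91964392607546 rad 65.6002811782336 resist 0.8582812729036725 radial -1.954109335650961 fz 6.934020731567825
18 [[180.3, -3.1], [233.3, -2.1], [286.8, 2.1]]
```

```bash
python3 -m inch '[{"linear":[0.03,-0.04,0],"twist":0,"gripper":0},{"linear":[0.07,-0.08,0],"twist":0,"gripper":0},{"linear":[0.1,-0.13,0],"twist":0,"gripper":0},{"linear":[0.12,-0.17,0],"twist":0,"gripper":0}]'; python3 st.py 19
```

```text
time: 25.82
tool_pos: [0.5663, -0.1013, 0.1015]
ee_rot: [-3.139, -0.004, 1.728]
wrist_force: [-1.8, 1.2, 8.0]
width: 0.0216
t 25.8667 ang 27.791850862900475 rad 65.23798616979332 resist 1.0383662656606834 radial -1.3887226865732902 fz 6.5895350416045755
19 [[181.2, -3.0], [234.3, -1.9], [287.8, 2.5]]
```

```bash
python3 -m inch '[{"linear":[0.02,-0.05,0],"twist":0,"gripper":0},{"linear":[0.04,-0.09,0],"twist":0,"gripper":0},{"linear":[0.05,-0.14,0],"twist":0,"gripper":0},{"linear":[0.06,-0.19,0],"twist":0,"gripper":0}]'; python3 st.py 20
```

```text
time: 26.2
tool_pos: [0.5727, -0.1196, 0.1016]
ee_rot: [-3.14, -0.005, 1.728]
wrist_force: [-1.5, 1.9, 7.0]
width: 0.0217
t 26.25 ang 10.401021345791586 rad 64.91973603287803 resist 2.0052702855914672 radial -1.7342220651250169 fz 5.452132206398744
20 [[182.6, -3.1], [235.8, -2.2], [289.2, 2.3]]
```

View pics/s20.png

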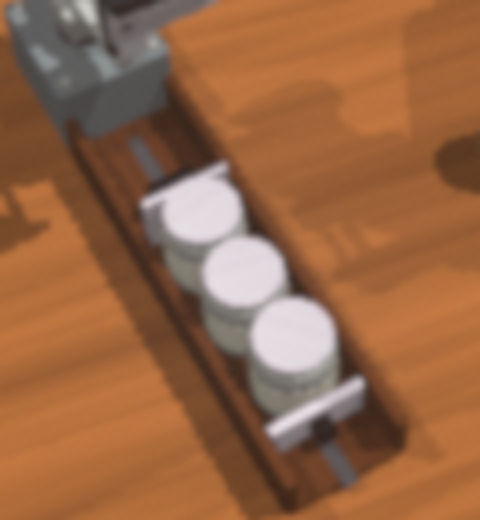

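```bash
python3 -m inch '[{"linear":[0.01,-0.05,0],"twist":0,"gripper":0},{"linear":[0.01,-0.1,0],"twist":0,"gripper":0},{"linear":[0.01,-0.15,0],"twist":0,"gripper":0},{"linear":[0,-0.2,0],"twist":0,"gripper":0}]'; python3 st.py 21
```

```text
time: 26.58
tool_pos: [0.5733, -0.1395, 0.1016]
ee_rot: [-3.141, -0.005, 1.728]
wrist_force: [1.4, 2.2, 6.6]
width: 0.0215
t 26.6333 ang -7.2145081382936 rad 64.65876364800536 resist 1.0271125755835366 radial -0.8701456708948069 fz 5.1594476406952605
21 [[183.5, -2.9], [237.0, -1.6], [290.2, 2.6]]
```

```bash
python3 -m inch '[{"linear":[-0.01,-0.05,0],"twist":0,"gripper":0},{"linear":[-0.02,-0.1,0],"twist":0,"gripper":0},{"linear":[-0.04,-0.15,0],"twist":0,"gripper":0},{"linear":[-0.06,-0.2,0],"twist":0,"gripper":0}]'; python3 st.py 22
```

```text
time: 26.97
tool_pos: [0.5677, -0.1593, 0.1016]
ee_rot: [3.141, -0.005, 1.729]
wrist_force: [1.6, 2.3, 5.5]
width: 0.0214
t 27.0167 ang -25.598399204442217 rad 64.53672634246442 resist 1.674673033180755 radial -0.6527833610545806 fz 6.219230321310592
22 [[184.6, -3.0], [237.8, -1.2], [290.8, 3.5]]
```

```bash
python3 -m inch '[{"linear":[-0.02,-0.03,0],"twist":0,"gripper":0},{"linear":[-0.04,-0.06,0],"twist":0,"gripper":0},{"linear":[-0.06,-0.09,0],"twist":0,"gripper":0}]'; python3 st.py 23
```

```text
time: 27.27
tool_pos: [0.5623, -0.1686, 0.1017]
ee_rot: [3.139, -0.004, 1.728]
wrist_force: [1.6, 2.7, 4.3]
width: 0.0219
t 27.3167 ang -34.89123425934347 rad 64.41261397196728 resist 3.112332604998723 radial -0.09234354812920477 fz 4.934581948211341
23 [[184.8, -2.2], [237.9, 1.2], [291.3, 4.7]]
```

```bash
python3 -m inch '[{"linear":[-0.02,-0.03,0],"twist":0,"gripper":0},{"linear":[-0.04,-0.05,0],"twist":0,"gripper":0},{"linear":[-0.06,-0.07,0],"twist":0,"gripper":0}]'; python3 st.py 24
```

```text
time: 27.57
tool_pos: [0.5563, -0.1762, 0.1017]
ee_rot: [3.139, -0.003, 1.728]
wrist_force: [2.4, 1.5, 5.1]
width: 0.0215
t 27.6167 ang -43.50834045107964 rad 64.40046384261612 resist 3.5767461225800807 radial 0.20649207894236354 fz 5.596109867316196
24 [[185.0, -1.8], [238.0, 1.6], [291.3, 4.8]]
```

```bash
python3 -m inch '[{"linear":[-0.03,-0.02,0],"twist":0,"gripper":0},{"linear":[-0.05,-0.05,0],"twist":0,"gripper":0},{"linear":[-0.08,-0.07,0],"twist":0,"gripper":0},{"linear":[-0.08,-0.07,0],"twist":0,"gripper":0}]'; python3 st.py 25
```

```text
time: 27.95
tool_pos: [0.5467, -0.1848, 0.1016]
ee_rot: [-3.142, -0.002, 1.727]
wrist_force: [2.1, 4.5, 4.4]
width: 0.0215
t 28.0 ang -54.20553950502217 rad 64.50377613532324 resist 3.152126732985382 radial -2.7180379788950053 fz 5.364096143052333
25 [[185.0, -2.0], [238.1, 1.8], [291.3, 5.0]]
```

```bash
python3 -m inch '[{"linear":[-0.03,-0.02,0],"twist":0,"gripper":0},{"linear":[-0.06,-0.04,0],"twist":0,"gripper":0},{"linear":[-0.09,-0.05,0],"twist":0,"gripper":0}]'; python3 st.py 26
```

```text
time: 28.25
tool_pos: [0.5385, -0.1898, 0.1016]
ee_rot: [3.14, -0.001, 1.727]
wrist_force: [3.1, 3.8, 4.7]
width: 0.0212
t 28.3 ang -63.22634777077199 rad 64.46203330190369 resist 5.634814522986061 radial -1.8159632498341516 fz 4.283893846626383
26 [[185.1, -1.7], [238.3, 1.7], [291.3, 5.0]]
```

```bash
python3 -m inch '[{"linear":[-0.03,-0.01,0],"twist":0,"gripper":0},{"linear":[-0.06,-0.03,0],"twist":0,"gripper":0},{"linear":[-0.09,-0.04,0],"twist":0,"gripper":0}]'; python3 st.py 27
```

```text
time: 28.55
tool_pos: [0.5298, -0.1936, 0.1016]
ee_rot: [3.139, -0.002, 1.727]
wrist_force: [4.5, 4.1, 4.3]
width: 0.0213
t 28.6 ang -71.68083638752663 rad 64.5771687390248 resist 4.524094091195937 radial -2.9941524307994967 fz 3.381050907840843
27 [[185.2, -2.0], [238.5, 1.5], [291.5, 4.8]]
```

View pics/s27.png

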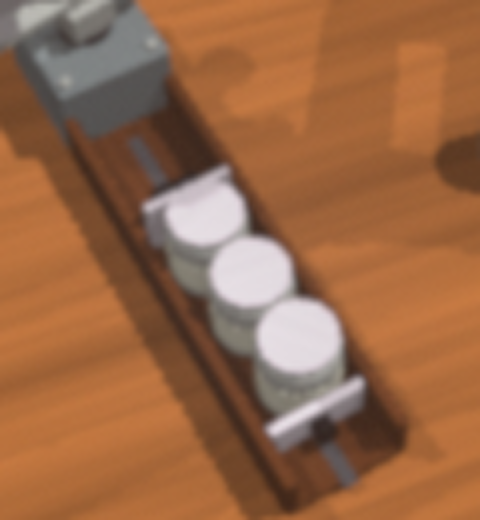

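Resistance rose from about 2.5 N to about 5.5 N, and the tins stopped moving about 0.65 rad ago, so the squeeze should be about 50–60 N. Next I release the grip and lift clear.

```bash
python3 -m inch '[{"linear":[0,0,0],"twist":0,"gripper":0},{"linear":[0,0,0],"twist":0,"gripper":0},{"linear":[0,0,0],"twist":0,"gripper":0.4},{"linear":[0,0,0],"twist":0,"gripper":0.4},{"linear":[0,0,0],"twist":0,"gripper":0.4},{"linear":[0,0,0],"twist":0,"gripper":0.4}]'; python3 st.py 28
python3 - <<'E'
from h import *
s=robot.snapshot("wrist");cv2.imwrite("pics/w28.png",s["image"][:,:,::-1])
E
```

```text
time: 29.1
tool_pos: [0.528, -0.195, 0.1006]
ee_rot: [-3.139, -0.0, 1.726]
wrist_force: [0.7, -1.2, -0.1]
width: 0.0379
t 29.15 ang -72.97552067016308 rad 65.23294104396322 resist 0.762615365138997 radial 0.6939741885553699 fz -0.7385753888883071
28 [[185.1, -2.3], [238.3, 2.0], [291.2, 5.0]]
```

View pics/w28.png

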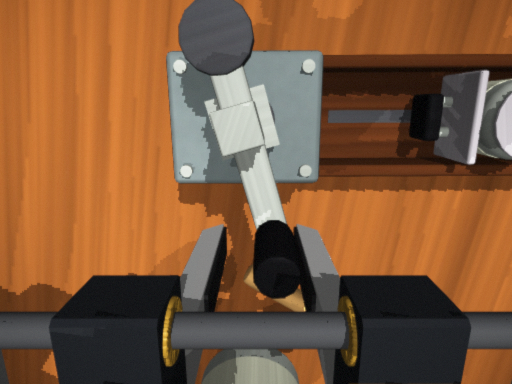

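```bash
python3 -m inch '[{"linear":[0,0,0],"twist":0,"gripper":0.5},{"linear":[0,0,0],"twist":0,"gripper":0.5},{"linear":[0.02,0,0],"twist":0,"gripper":0.5},{"linear":[0.04,0,0],"twist":0,"gripper":0.5},{"linear":[0.04,0,0],"twist":0,"gripper":0.5}]'; python3 st.py 29
python3 - <<'E'
from h import *
s=robot.snapshot("wrist");cv2.imwrite("pics/w29.png",s["image"][:,:,::-1])
E
```

```text
time: 29.62
tool_pos: [0.5334, -0.1946, 0.1017]
ee_rot: [3.141, 0.0, 1.727]
wrist_force: [-0.2, -0.2, 0.2]
width: 0.0473
t 29.6667 ang -68.59765432445674 rad 66.72116256942012 resist 1.4402209622683253 radial 0.31124147315713996 fz -0.4017127680992855
29 [[184.9, -2.0], [238.1, 1.8], [291.4, 4.9]]
```

View pics/w29.png

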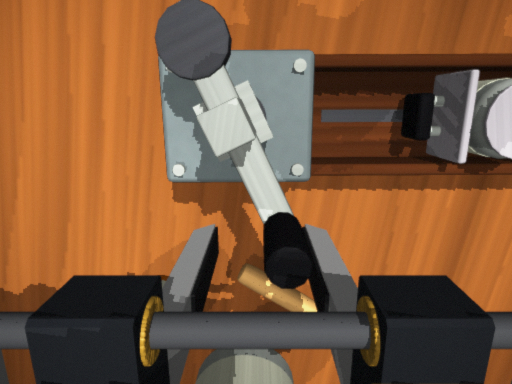

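```bash
python3 -m inch '[{"linear":[0.02,0,0],"twist":0,"gripper":0.55},{"linear":[0.04,0,0],"twist":0,"gripper":0.6},{"linear":[0.06,0,0],"twist":0,"gripper":0.65},{"linear":[0.06,0,0],"twist":0,"gripper":0.65},{"linear":[0.06,0,0],"twist":0,"gripper":0.65},{"linear":[0.06,0,0],"twist":0,"gripper":0.65}]'; python3 st.py 30
python3 - <<'E'
from h import *
o=robot.get_obs();s=robot.snapshot("wrist");pickle.dump((s,o),open("w30.pkl","wb"));cv2.imwrite("pics/w30.png",s["image"][:,:,::-1])
E
```

```text
time: 30.22
tool_pos: [0.539, -0.1946, 0.1017]
ee_rot: [-3.142, -0.0, 1.727]
wrist_force: [0.3, 0.3, 1.2]
width: 0.0612
t 30.2667 ang -64.22787752766719 rad 68.92440846869698 resist 0.2978222088314406 radial -0.1501091343113914 fz -1.066235842529284
30 [[185.6, -2.1], [237.9, 1.9], [291.3, 4.9]]
```

View pics/w30.png

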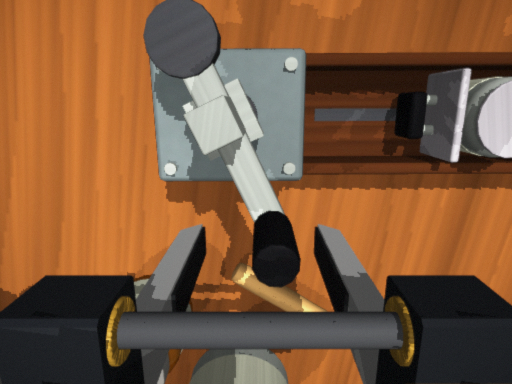

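```bash
python3 - <<'E'
from h import *
s,o=pickle.load(open("w30.pkl","rb"));P=cloud(s,o)
g=ray(s,(276.5,264),.1605,o)[0];w=ray(s,(181,40),.111,o)[0];b=ray(s,(214,124),.143,o)[0]
print(g,w,b);d=g-w;print(np.degrees(np.arctan2(d[1],d[0])),np.hypot(*d[:2]))
sub=np.zeros(P.shape[:2],bool);sub[0:300,130:320]=1
for n,a,bb in(("boss",.140,.147),("grip",.156,.166),("weight",.107,.114)):
  m=sub&(P[...,2]>a)&(P[...,2]<bb)
  if n=="weight":m[90:]=0
  if n=="boss":m[165:]=0
  q=P[m];r=cv2.minAreaRect((q[:,:2]*1000).astype(np.float32));print(n,len(q),r)
E
```

```text
[ 0.54550394 -0.18566608  0.1605    ] [ 0.48446902 -0.09675126  0.111     ] [ 0.50954751 -0.13238611  0.143     ]
-55.53263395906638 0.10784760296343521
boss 2106 ((509.1220703125, -133.17364501953125), (20.13448143005371, 20.015811920166016), 34.01479721069336)
grip 2282 ((527.30419921875, -192.2845916748047), (59.599727630615234, 21.52537727355957), 18.007640838623047)
weight 5342 ((484.87054443359375, -99.7861557006836), (37.97774124145508, 43.383338928222656), 13.312649726867676)
```

The spindle unwound by itself about 16° when let go and stopped. That fits the stated friction, which can hold about 38 N of squeeze. The grip is free between the open fingers, so I lift clear.

```bash
python3 -m inch '[{"linear":[0,0,0.2],"twist":0,"gripper":0.65},{"linear":[0,0,0.45],"twist":0,"gripper":0.65},{"linear":[0,0,0.75],"twist":0,"gripper":0.65},{"linear":[0,0,1],"twist":0,"gripper":0.65},{"linear":[0,0,1],"twist":0,"gripper":0.65},{"linear":[0,0,1],"twist":0,"gripper":0.65}]'
python3 -m inch '[{"linear":[-0.5,-0.5,0.3],"twist":0,"gripper":0.65},{"linear":[-1,-0.8,0.4],"twist":0,"gripper":0.65},{"linear":[-1,-0.8,0.4],"twist":0,"gripper":0.65},{"linear":[-1,-0.8,0.4],"twist":0,"gripper":0.65},{"linear":[-1,-0.8,0.4],"twist":0,"gripper":0.65},{"linear":[-1,-0.8,0.4],"twist":0,"gripper":0.65}]'; python3 st.py 31
python3 - <<'E'
from h import *
for n in("top","scene"):
  s=robot.snapshot(n);pickle.dump(s,open(f"{n}31.pkl","wb"))
  r=s["image"][95:255,200:400] if n=="top" else s["image"][130:310,60:330]
  cv2.imwrite(f"pics/{n}31.png",cv2.resize(r[:,:,::-1],None,fx=3,fy=3,interpolation=cv2.INTER_CUBIC))
P=cloud(s);m=(np.hypot(P[...,0]-.509,P[...,1]+.1325)<.02)&(P[...,2]>.12);print(P[m][:,2].max(),np.percentile(P[m][:,2],[50,90]))
m=(np.hypot(P[...,0]-.5455,P[...,1]+.186)<.02)&(P[...,2]>.12);print(np.percentile(P[m],[50,95],axis=0))
E
```

```text
time: 30.82
tool_pos: [0.54, -0.195, 0.2038]
ee_rot: [3.138, 0.003, 1.727]
wrist_force: [0.1, 0.5, -0.3]
width: 0.0608
time: 31.32
tool_pos: [0.4388, -0.2742, 0.2402]
ee_rot: [-3.141, -0.002, 1.726]
wrist_force: [0.3, -0.2, 0.7]
width: 0.0609
t 31.3667 ang -116.29720111084403 rad 157.4780923815613 resist 0.26192940373403467 radial -0.4658307175326086 fz -0.5031043269232838
31 [[184.9, -1.7], [238.2, 1.7], [291.1, 5.2]]
0.1477730076145749 [0.14027665 0.14492101]
[[ 0.55217037 -0.18791666  0.14939153]
 [ 0.5567269  -0.17832181  0.1625044 ]]
```

View pics/scene31.png

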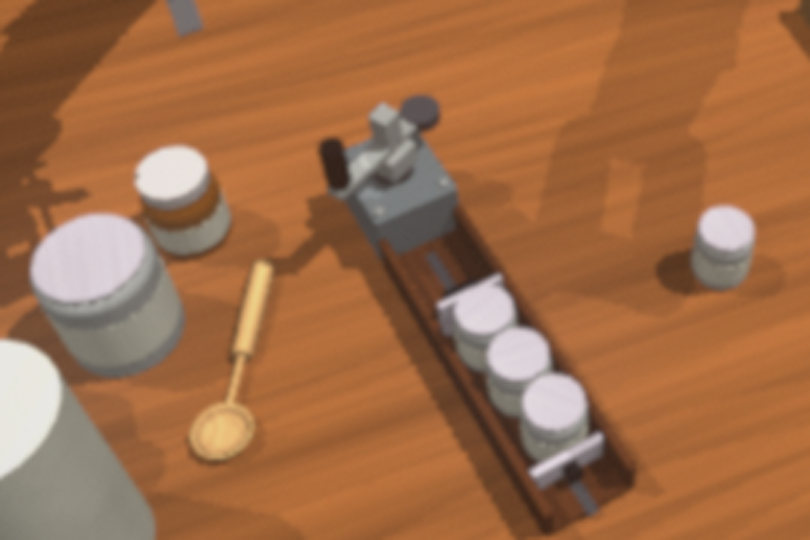

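View pics/top31.png

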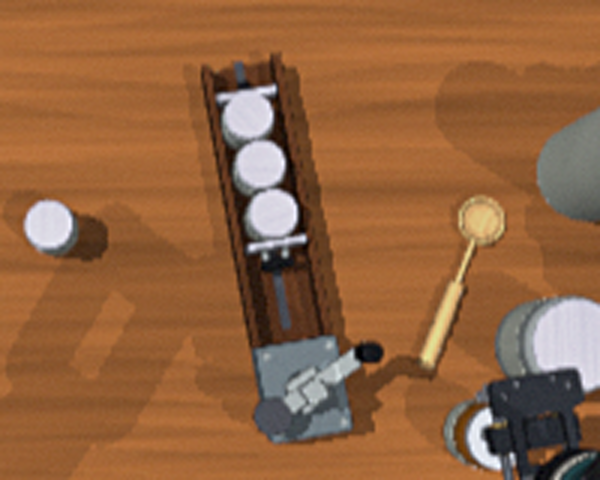

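```bash
python3 -c '
from bench import robot
robot.close_job();print(robot.get_obs()["time"])'
```

```text
the job is handed in; nothing more can be done
the job is handed in; nothing more can be done
```

The crank is seated on the spindle and wound about 3 turns clockwise. All three tins are together against the front stop. I let go, lifted clear and handed the job in at about 31 s.

**What happened:**
- **Missed first grasp:** the jaws closed on air above the boss. The fingertips are really about 17 mm above the reported TCP, where the text puts them 22 mm below it. I corrected for that, and the crank was not disturbed.
- **Seating:** it stopped at the predicted height (TCP z 0.0967 m, 0.0968 m predicted), with the collar pushing up. The last depth check put the boss top at about 0.143 m, which is fully down.
- **Winding:** the drag at the grip was about 2–3 N while the tins slid. They stopped moving at about 2.86 turns. I wound about 0.65 rad further, which took the drag to about 5.5 N.

**Squeeze (estimated):**

| Basis | At the tightest | After release |
|---|---|---|
| Turning past contact | about 60 N | 31–45 N |
| Force at the grip | about 50 N | about 25 N |

- **Unwinding on release:** the crank ran back about 16° and then stayed put. This fits the stated friction, which holds about 38 N. Even the lower estimate is above the 15 N that must remain, but it is below the 30–90 N band. I did not test the remaining squeeze directly.

**Last checks:** the three tin lids had not moved after release, and the crank was on the spindle with the gripper clear. In the last pictures the bystanders in view stood undisturbed. The biscuit box was outside those pictures and I did not check it again.

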